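# Empty the print-wash canister with the long-reach picker

## Robot

A 7-joint arm with a two-finger parallel gripper is mounted at the origin on the work surface. World frame = base frame: x ahead of the robot, y to its left, z up, the work surface at z = 0. Lengths are in m, angles in degrees, forces in N, time in s.
With the tool pointing down it reaches from about 0.4 to 0.925 m from the base axis. Payload 5.6 kg.
Tool frame: the origin (TCP) lies at the very end of the fingers, on their centre line; the grasp point (between the pads) lies 19 mm behind it; x points along the fingers, y is the direction in which the jaws open and shut, and the axes are right-handed (so a half turn about x gives the same grasp; the last joint's range is limited). The gripper opens to 85 mm and grips with 20 to 120 N. Pads are 22 mm wide; open, the fingers measure 114 mm over their backs; the gripper's body (76 mm by 85 mm) begins 54 mm behind the grasp point. The pads swing forward as they close: fully open they stand 13 mm farther back than shut.
Start: joints at [65.776, 26.786, -0.665, 91.828, 0.344, 61.387, -3.226], TCP at [0.241, -0.604, 0.231] pointing down, gripper open.
Joint ranges: [-144.91, 144.91], [-17.63, 115.5], [-89.93, 88.59], [15.96, 139.68], [-74.01, 254.01], [8.47, 105.57], [-167.45, 167.45]. Speed limits (degrees/s): [147.25, 147.25, 180, 180, 180, 180, 180].

## Interface

Orientations are given as [roll, pitch, yaw] about the fixed x, y, z axes, in that order (R = Rz(yaw) Ry(pitch) Rx(roll)).
In Python, from plant import observe, vision, sign_off, nets gives the robot as it stands.
- The arm moves only by the tool jog_arm, never from a script. Its argument "targets" is a list of rows, each an object of numbers: "ax", "ay", "az": the turn, a rotation vector about the world's x, y, z in rad; "dx", "dy", "dz": the shift along the world's x, y, z in mm; "jaw": the opening, from 0 (shut) to 1 (fully open). In form: [{"ax": .., "ay": .., "az": .., "dx": .., "dy": .., "dz": .., "jaw": ..}, ...]. A call has 1 to 12 rows; each row is the pose to reach, as a shift and turn from the pose commanded when the call began; what a row does not reach only later rows make up. A row lasts 1/10 s, in which the tool goes at most 50 mm and 8.59 degrees, less where a joint would pass 70% of its speed; a pose out of reach is approached as far as the arm can. A call with a gripper value outside its range is refused whole. The fingers move at their own pace and stop on an object; the grip force is fixed at half the most. Time passes only in rows, so rows that repeat a pose let the fingers close. It gives the time, the measured TCP pose, the force and the opening at its end, in the units of the state.
- observe(): the state, without advancing time (a new reading comes with each control period).
- vision.camera(name): name is "scene" or "top"; returns (picture, depth): 420x560x3 uint8, red, green, blue; 420x560 float32, m along the optical axis (not along the pixel's ray), 0 where there is no reading.
- vision.camera_info(name): a dict with "camera_matrix" (3x3 intrinsics, pixels), "position" and "rotation" of the camera in the world. Camera axes: x right, y up, looking along -z (the intrinsics and any distortion apply to the point x, -y, -z); pixel columns grow to the right and rows downward; lengths in m; the calibration is good to about 2 mm. A picture is of the moment at which its call begins. camera_info takes no time and is no camera call.
- sign_off(): hands the job in, once; it reports no verdict.
Trained networks look in the newest picture that a camera, given by its name, has taken for a name from the list of things; names that differ only in an ending like _2 or _b are one class to them, and where a whole thing is asked for, a point or a joint stands for the part that bears it (a point fixed in the world has none). Each returns a list of dicts, best first, with "conf" (0 to 1); they miss things now and then, are a little off and sometimes report something else, mostly with a low value. They report only what shows in the picture. A call takes as long as a camera call. They do not tell look-alikes from the thing itself.
- nets.recognise(camera, name): "xyz" ([x, y, z] in m, in the coordinates of the camera as it stood for that picture, good to about 4 mm: the middle of the surface that is visible of it).
- nets.mark_of(camera, name): "xyz" ([x, y, z] in m, in the coordinates of the camera as it stood for that picture, good to about 4 mm: a listed point, or the origin of a listed thing).
The state is a dict: "t": time; "joint_positions": joint angles; "joint_velocities": joint speeds; "effort": joint torques, N m; "eef_pos": TCP position; "eef_rot": TCP orientation; "wrist_force": force on the tool from outside, world axes, zero at the start; "ft_torque": the same for the moment, N m; "gripper_width": finger opening in m.
Only numpy, scipy, OpenCV 4.12 (cv2) and the standard library are available. Lean on these libraries where they do the work, as an engineer would, in place of code of your own. Each camera call takes 0.05 s, during which the arm holds its last target. There are 200 camera calls.

## Task

The drained wash canister has to be emptied: press its blue bayonet cover down, twist it a quarter turn anticlockwise to free it from the lugs, and lay it flat, handle up, on the round purple rubber pad. Then take the yellow-handled picker from its holster, lift every carrier of printed buildings out of the deep wells with the picker only (the gripper must not touch a carrier inside the canister) and stand each one upright in the steel drip tray. Last, hang the picker back in its holster; leave the other things on the bench where they are.

Things in the scene. Friction and masses are not known exactly. Their poses are not given: they have to be found in the camera images.
- canister: Wash canister, fixed: aluminium cylinder 138 mm outside, 130 mm inside diameter, rim 118 mm high. Origin: centre of underside. Three wells, floor 8 mm above origin, split by 3 mm white partitions from axis to wall, 103 mm high, at 90, 210 and 330 degrees (anticlockwise from its +x, seen from above). Well middles: 30, 150, 270 degrees, 37 mm from the axis; not all hold a carrier.
- canister_rim (a point): Centre of the canister's mouth, 118 mm above its origin, same axes. Outside the rim stand two channel-shaped steel lugs, reaching out to 92 mm from the axis and up 24 mm above this point. One covers the arc from -12 to +69 degrees about +x, the other the same about -x. Each is shut at its -12 degree end, open at +69, and has a 4.5 mm deep lip hanging from its roof at 16 degrees.
- cover_grip (a point): Grip point in the black bar on the blue cover: bar 90 mm (its x) x 14 mm (its y, the way to grip), top 18 mm above this point; z up. Disc of 136 mm diameter, its top face 28 mm and its underside (boss of 120 mm diameter) 46 mm below this point. Two ears 18 mm wide along +x and -x reach 84 mm from the axis. 0.35 kg. Starts locked, its x along the canister's x.
- cover_top (a point): Centre of the cover's top face, 28 mm below cover_grip. A sprung seal pushes the locked cover up (about 3 N). To free it: press 5 to 8 mm down (about 8 N; bottoms at 8.5 mm), keep pressing and turn anticlockwise seen from above, against up to 0.5 N m of rubbing; from 24 degrees it is past the lip, from 76 out of the lugs (aim for 90; at 160 it meets the other lug); then lift.
- pad: Fixed round purple rubber pad, 200 mm diameter, 4 mm thick, on the bench. Origin: centre of its underside.
- tray: Fixed open steel drip tray, 150 mm (its x) by 250 mm (its y), walls 4 mm thick and 12 mm high, floor 4 mm thick. Origin: centre of its underside.
- holster_home (a point): Where picker_grip lies when the picker hangs in its fixed grey holster, 157 mm above the bench. The holster is an upright box open at the top, 122 mm high; seen from this point the opening runs from -9 to +27 mm along x and -12 to +12 mm along y; outside 52 x 40 mm, foot plate 110 x 90 mm. The picker hangs by its black flange resting on the top, fork towards +x.
- picker_grip (a point): Centre of the picker's yellow handle: upright block 26 mm (picker x) by 16 mm (picker y, the way to grip it) by 62 mm tall. z up along the shaft, x the way the fork points. A black stripe marks the +x face. Black flange of 38 mm diameter, underside 35 mm below this point, then a 6 mm shaft down to 150 mm below; fork root 5 mm behind its axis. 0.12 kg. Starts hanging in the holster.
- picker_seat (a point): Fork seat, on top of and between the two tines: 12 mm ahead (+x) of the shaft axis, 145 mm below picker_grip. Tines 8 mm apart, 16 mm over the outside, 5 mm thick, ending 11 mm ahead of the seat in a lip 2.5 mm high, 2 mm long. To take a carrier, slide the fork along +x with the seat about 6 mm below the knob's underside until the stem is at the seat, then lift: the knob rests on the tines (2 mm play).
- carrier1_knob (a point): Carrier 1 (not always present): centre of its orange lifting knob, 14 mm diameter, 6 mm tall, underside 40 mm above the carrier's foot, on a bare 5 mm stem. Foot: steel disc of 44 mm diameter, with white printed buildings up to 26 mm high round the stem. z up. 0.08 kg. Starts standing on the floor of one of the canister's wells, near the well's middle.
- carrier2_knob (a point): Carrier 2 (not always present): centre of its orange lifting knob, 14 mm diameter, 6 mm tall, underside 40 mm above the carrier's foot, on a bare 5 mm stem. Foot: steel disc of 44 mm diameter, with white printed buildings up to 26 mm high round the stem. z up. 0.08 kg. Starts standing on the floor of one of the canister's wells, near the well's middle.
- carrier3_knob (a point): Carrier 3 (not always present): centre of its orange lifting knob, 14 mm diameter, 6 mm tall, underside 40 mm above the carrier's foot, on a bare 5 mm stem. Foot: steel disc of 44 mm diameter, with white printed buildings up to 26 mm high round the stem. z up. 0.08 kg. Starts standing on the floor of one of the canister's wells, near the well's middle.
- paint_red: Red paint bottle, 32 mm diameter, 92 mm tall; leave it alone. Origin: centre of its underside.
- paint_teal: Teal paint bottle, the same size; leave it alone.
- paint_navy: Navy paint bottle, the same size; leave it alone.
- caliper: Caliper lying on the mat, 140 mm long along its x, up to 10 mm tall; leave it alone.
- pliers: Red-handled pliers lying on the mat, about 130 mm long along their x, 12 mm tall; leave them alone.
- tape: Yellow tape roll, 90 mm diameter, 24 mm tall; leave it alone.
There are look-alikes about, which are no part of the job. Leave any pink look-alike of the part that bears cover_grip alone. What is shaped like the part that bears picker_grip but red is not meant.

How it is judged (in metres and radians):
On the way, in this order (a step that is already met when the one before it is completed fails the run):
1. the cover is pressed, twisted free and laid flat, handle up, on the purple pad (horizontal distance between cover_grip and pad below 0.05 m and z of cover_grip in the frame of pad below 0.058 m and angle between cover_grip's own z axis and vertical below 0.12 rad), for 0.3 s.
2. the picker is lifted out of its holster (z of picker_grip in the frame of holster_home above 0.05 m), for 0.1 s.
3. every carrier stands upright in the drip tray (x of carrier1_knob in the frame of tray between -0.065 and 0.065 m and y of carrier1_knob in the frame of tray between -0.115 and 0.115 m and z of each of carrier1_knob, carrier2_knob, carrier3_knob in the frame of tray below 0.055 m and angle between each of carrier1_knob, carrier2_knob, carrier3_knob's own z axis and vertical below 0.15 rad and x of carrier2_knob in the frame of tray between -0.065 and 0.065 m and y of carrier2_knob in the frame of tray between -0.115 and 0.115 m and x of carrier3_knob in the frame of tray between -0.065 and 0.065 m and y of carrier3_knob in the frame of tray between -0.115 and 0.115 m), for 0.3 s.
At the end, for the whole second after the job is handed in: Cover flat (within 7 degrees), handle up, its axis within 50 mm of the pad's centre; every carrier present upright (within 8 degrees) on the floor of the tray; picker hanging upright in its holster, within 15 mm sideways and 8 mm in height of its home; all at rest (all of step 1 and all of step 3 and horizontal distance between picker_grip and holster_home below 0.015 m and z of picker_grip in the frame of holster_home below 0.008 m and angle between picker_grip's own z axis and vertical below 0.12 rad and linear speed of each of cover, picker, carrier1, carrier2, carrier3 below 0.03 m/s); the robot touches nothing.
It fails at once if the gripper touches a carrier inside the canister ((horizontal distance between carrier1_knob and canister below 0.07 m and z of carrier1_knob in the frame of canister below 0.15 m and contact force between any of the fingers, the arm and carrier1 above 0.5 N) or (horizontal distance between carrier2_knob and canister below 0.07 m and z of carrier2_knob in the frame of canister below 0.15 m and contact force between any of the fingers, the arm and carrier2 above 0.5 N) or (horizontal distance between carrier3_knob and canister below 0.07 m and z of carrier3_knob in the frame of canister below 0.15 m and contact force between any of the fingers, the arm and carrier3 above 0.5 N)).
It fails at once if a bystander on the bench is shifted by more than 30 mm or knocked over (distance of any of paint_red, paint_teal, paint_navy, caliper, pliers, tape from where it was at the start of the episode above 0.03 m or angle between any of paint_red, paint_teal, paint_navy, caliper, pliers, tape's own z axis and vertical above 0.5 rad).
Of carrier1, carrier2, carrier3 only 2 to 3 are there at a start; the rules pass over those that are not, and their reading is None.
At some moment in a run one of cover, carrier1, carrier2, carrier3 may be knocked a few centimetres aside while the robot is not near it.
It also fails if it takes over 210 s, if anything falls off the work surface, if the arm or the gripper's body presses on something with over 40 N, if the wrist force passes 120 N, or if a joint passes its speed limit or range.

## Working session

There is one attempt and no reset: what is moved stays moved. The work goes in short steps, Python scripts to look and compute and a tool call to move; the robot and the scene stay as the last step left them, time stands still between calls to the robot, and variables do not carry over. Pictures are saved under pics/ and viewed, about 12 in all and at most 16, crops included, and the job is handed in when it is done.

Besides the shell and the picture viewer there is one more tool, called after "Call:" as name(argument=value, ...) on one line, values as JSON. jog_arm: Moves the arm, as the interface text tells. Its arguments: {"type":"object","properties":{"targets":{"type":"array","items":{"type":"object","properties":{"ax":{"type":"number"},"ay":{"type":"number"},"az":{"type":"number"},"dx":{"type":"number"},"dy":{"type":"number"},"dz":{"type":"number"},"jaw":{"type":"number"}}}}},"required":["targets"]}

```bash
ls; mkdir -p pics
cat > h.py <<'E'
import numpy as np, cv2, json
from plant import observe, vision, sign_off, nets
def shot(c,fn=None):
    p,d=vision.camera(c)
    if fn: cv2.imwrite('pics/'+fn,cv2.cvtColor(p,cv2.COLOR_RGB2BGR))
    return p,d
def cw(c,xyz):
    i=vision.camera_info(c); R=np.array(i['rotation'])
    return R@np.array(xyz)+np.array(i['position'])
def cloud(c,d):
    i=vision.camera_info(c);K=np.array(i['camera_matrix']);R=np.array(i['rotation'])
    v,u=np.mgrid[:d.shape[0],:d.shape[1]]
    P=np.stack([(u-K[0,2])/K[0,0]*d,-(v-K[1,2])/K[1,1]*d,-d],-1)
    return P@R.T+np.array(i['position'])
def st():
    s=observe(); print('t',s['t'],'p',np.round(s['eef_pos'],4),'r',np.round(s['eef_rot'],2),'F',np.round(s['wrist_force'],1),'w',round(s['gripper_width'],4)); return s
E
python3 - <<'E'
from h import *
print({k:np.round(v,2).tolist() if k!='t' else v for k,v in observe().items()})
for c in ('scene','top'):
    print(c,vision.camera_info(c)); p,d=shot(c,c+'0.png'); np.save(c+'0.npy',d)
E
```

```text
pics
{'t': 0.0, 'joint_positions': [65.78, 26.83, -0.67, 91.88, 0.34, 61.39, -3.23], 'joint_velocities': [0.02, 0.05, 0.06, -0.08, 0.04, 0.07, 0.0], 'effort': [-0.0, -53.24, 0.02, -25.13, 0.01, 0.01, 0.0], 'eef_pos': [0.24, -0.6, 0.23], 'eef_rot': [-86.97, 89.9, 114.78], 'wrist_force': [-1.01, 0.21, -0.26], 'ft_torque': [0.04, 0.06, 0.04], 'gripper_width': 0.09}
scene {'camera_matrix': array([[418.0356135 ,   0.        , 277.8053735 ],
       [  0.        , 418.0356135 , 205.35430363],
       [  0.        ,   0.        ,   1.        ]]), 'position': array([0.9969491 , 0.59836673, 0.7777364 ]), 'rotation': array([ 49.85093927,   0.5199267 , 140.44726658])}
top {'camera_matrix': array([[466.96786371,   0.        , 275.546071  ],
       [  0.        , 466.96786371, 207.59906328],
       [  0.        ,   0.        ,   1.        ]]), 'position': array([ 0.36175061, -0.04266877,  1.39336475]), 'rotation': array([  6.29711627,   0.94742425, -89.25848424])}
```

```bash
sed -i "s/R=np.array(i\['rotation'\])/R=Rot.from_euler('xyz',i['rotation'],degrees=True).as_matrix()/; s/^import numpy.*/&\nfrom scipy.spatial.transform import Rotation as Rot/" h.py
python3 - <<'E'
from h import *
for c in ('scene','top'):
    for n in ['canister','canister_rim','cover_grip','cover_top','pad','tray','holster_home','picker_grip','paint_red','paint_teal','paint_navy','caliper','pliers','tape']:
        print(c,n,[(np.round(cw(c,r['xyz']),3).tolist(),round(r['conf'],2)) for r in nets.mark_of(c,n)][:4])
E
```

```text
scene canister [([0.55, 0.0, -0.004], 0.78)]
scene canister_rim []
scene cover_grip [([0.549, -0.005, 0.16], 0.94), ([0.207, 0.353, 0.048], 0.86)]
scene cover_top [([0.551, -0.008, 0.133], 0.89), ([0.207, 0.356, 0.02], 0.64)]
scene pad [([0.472, -0.32, -0.002], 0.65), ([0.369, 0.069, -0.002], 0.46)]
scene tray [([0.453, 0.324, -0.001], 0.72), ([0.472, -0.323, -0.002], 0.45)]
scene holster_home [([0.634, -0.231, 0.157], 0.98), ([0.47, -0.319, -0.001], 0.31)]
scene picker_grip [([0.763, -0.206, 0.148], 0.79), ([0.63, -0.233, 0.155], 0.66), ([0.453, 0.326, -0.006], 0.25)]
scene paint_red [([0.63, 0.205, 0.002], 0.65), ([0.456, 0.324, -0.003], 0.39)]
scene paint_teal [([0.646, 0.29, -0.001], 0.56)]
scene paint_navy [([0.439, 0.134, -0.006], 0.89)]
scene caliper [([0.371, 0.066, -0.002], 0.63), ([0.549, -0.008, 0.16], 0.47)]
scene pliers [([0.366, -0.09, -0.001], 0.74), ([0.704, -0.407, -0.006], 0.32)]
scene tape [([0.705, -0.406, -0.003], 0.85)]
top canister [([0.368, -0.089, 0.0], 0.23)]
top canister_rim []
top cover_grip [([0.207, 0.355, 0.048], 0.97), ([0.549, 0.002, 0.16], 0.71), ([0.702, -0.408, -0.001], 0.48)]
top cover_top [([0.208, 0.351, 0.019], 0.96), ([0.554, -0.007, 0.134], 0.77), ([0.628, 0.204, -0.002], 0.29)]
top pad [([0.475, -0.326, 0.0], 0.78)]
top tray [([0.448, 0.322, 0.001], 0.63)]
top holster_home [([0.63, -0.229, 0.155], 0.89)]
top picker_grip [([0.631, -0.234, 0.157], 0.51), ([0.757, -0.206, 0.15], 0.48)]
top paint_red [([0.37, 0.069, 0.002], 0.63), ([0.629, 0.206, -0.002], 0.45), ([0.647, 0.289, -0.003], 0.2)]
top paint_teal [([0.473, -0.328, 0.001], 0.69), ([0.649, 0.292, -0.002], 0.47)]
top paint_navy [([0.44, 0.137, -0.001], 0.6)]
top caliper [([0.373, 0.068, 0.0], 0.78)]
top pliers [([0.371, -0.091, -0.002], 0.63), ([0.63, 0.205, -0.005], 0.25)]
top tape [([0.44, 0.138, 0.003], 0.17)]
```

View pics/scene0.png

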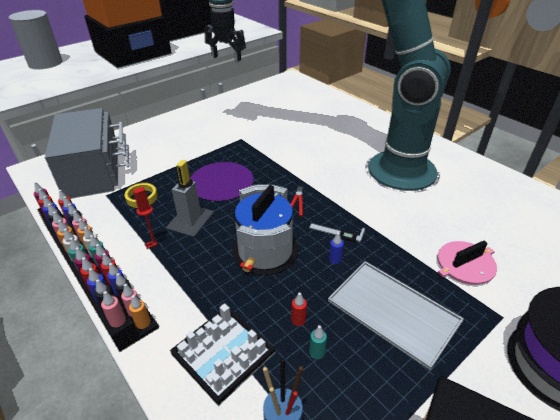

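View pics/top0.png

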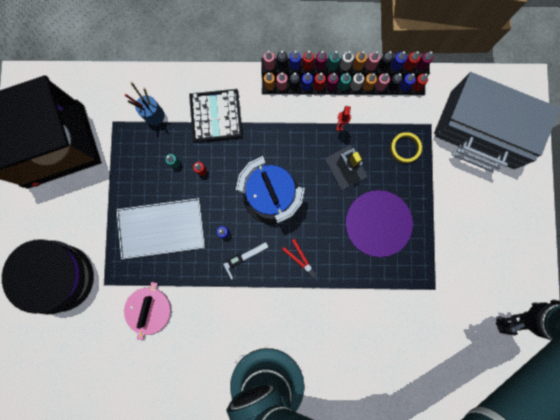

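Run:
```python
from h import *
for c in ('top','scene'):
    p=cv2.cvtColor(cv2.imread(f'pics/{c}0.png'),cv2.COLOR_BGR2RGB).astype(int); d=np.load(c+'0.npy'); P=cloud(c,d)
    x,y,z=P[...,0],P[...,1],P[...,2]; near=lambda a,b,r:np.hypot(x-a,y-b)<r
    def rect(m,name):
        q=P[m]; 
        if len(q)<4: print(c,name,len(q));return
        r=cv2.minAreaRect((q[:,:2]*1000).astype(np.float32)); print(c,name,len(q),np.round(r[0],1),np.round(r[1],1),round(r[2],1),'z',np.round(np.percentile(q[:,2],[5,50,95]),4))
    rect(near(.55,-.004,.06)&(z>.165)&(p.max(-1)<80),'bar')
    rect(near(.55,-.004,.095)&(z>.125)&(p.max(-1)-p.min(-1)>90)&(p[...,2]>p[...,0]+60),'blue')
    rect(near(.631,-.232,.03)&(z>.165),'handle top')
    rect(near(.631,-.232,.03)&(z>.11)&(z<.14),'holster top')
    rect(near(.631,-.232,.08)&(z<.012)&(z>.003)&(p.min(-1)>55)&(p.max(-1)-p.min(-1)<30),'foot')
    rect(near(.473,-.324,.13)&(z<.02)&(p[...,0]-p[...,1]>40)&(p[...,2]-p[...,1]>40),'pad')
    rect((abs(x-.45)<.13)&(abs(y-.323)<.16)&(z<.03)&(p.min(-1)>110)&(x>.3),'tray')
    m=near(.55,-.004,.1)&(z>.13)&(np.hypot(x-.55,y+.004)>.07)&(p.min(-1)>90); a=np.degrees(np.arctan2(y[m]+.004,x[m]-.55)); print(c,'lug angle hist',np.histogram(a,bins=24,range=(-180,180))[0])
    m=near(.55,-.004,.092)&(z>.1)&(np.hypot(x-.55,y+.004)>.074)&(p[...,2]>p[...,0]+60); print('ears ang',np.round(np.degrees(np.arctan2(y[m]+.004,x[m]-.55))[:20]))
a=cv2.imread('pics/top0.png')[130:220,225:375]; b=cv2.imread('pics/scene0.png')[150:270,160:310]
cv2.imwrite('pics/c1.png',np.vstack([cv2.resize(a,(600,360),interpolation=2),cv2.resize(b,(600,240*2//2),interpolation=2)][:1]+[cv2.resize(b[:, :],(300,240),interpolation=2).repeat(1,1) if 0 else cv2.resize(b[:60*2],(600,240),interpolation=2)]))
```

```text
top bar 145 [549.8  -3.6] [87.5 11.6] 24.6 z [0.1754 0.1796 0.1836]
top blue 1680 [552.   -4.1] [133.4 131.3] 0.5 z [0.1298 0.134  0.1383]
top handle top 78 [ 631.3 -231.1] [25.4 18.4] 23.9 z [0.1688 0.1859 0.1902]
top holster top 129 [ 636.5 -228.7] [46.7 38.9] 28.6 z [0.1151 0.1231 0.1319]
top foot 211 [ 641.1 -230.6] [105.4  92.6] 29.3 z [0.0032 0.005  0.0087]
top pad 3284 [ 472.8 -325.8] [191.1 191.2] 89.6 z [-0.0017  0.0031  0.0079]
top tray 4114 [449.4 326.1] [149.5 250.2] 8.5 z [-0.0013  0.0038  0.0104]
top lug angle hist [13 60 60 58 56 55 18  0  0  0  0  0 13 63 61 59 59 55 13  0  0  0  0  0]
ears ang [16. 38. 41. 47. 50. 58.]
scene bar 218 [553.6  -1.1] [88.1 13. ] 25.1 z [0.1663 0.1771 0.1804]
scene blue 1242 [553.1  -3.3] [130.5 132.6] 50.0 z [0.1314 0.1333 0.1352]
scene handle top 104 [ 634.3 -230.1] [28.6 16.4] 24.4 z [0.1666 0.1796 0.1871]
scene holster top 164 [ 635.6 -228.7] [38.  40.7] 26.7 z [0.1121 0.1236 0.1382]
scene foot 164 [ 641.3 -225.1] [109.7  88.7] 26.6 z [0.0031 0.004  0.0103]
scene pad 1745 [ 467.4 -322.3] [197.4 180.8] 72.9 z [-0.0003  0.0022  0.0047]
scene tray 6423 [445.9 325.6] [163.6 249.6] 8.6 z [0.0007 0.0031 0.0102]
scene lug angle hist [17 39 13 39 46 47 20  0  0  0  0  0 16 95 88 91 75 63  4  0  0  0  0  0]
ears ang [-116. -107.  -98.  -94. -167. -168.  -89. -167.   57.   61.]
```

View pics/c1.png

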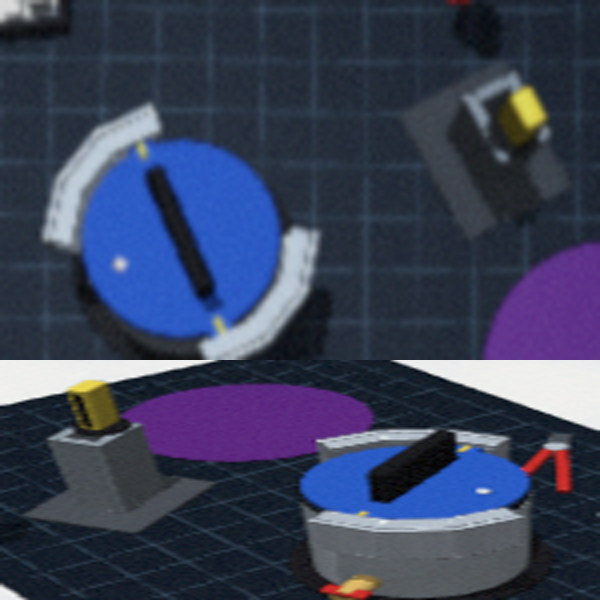

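Call:
jog_arm(targets=[{"dx":310,"dy":601,"dz":20,"az":0.052,"jaw":0.6},{"dx":310,"dy":601,"dz":20,"az":0.052,"jaw":0.6},{"dx":310,"dy":601,"dz":20,"az":0.052,"jaw":0.6},{"dx":310,"dy":601,"dz":20,"az":0.052,"jaw":0.6},{"dx":310,"dy":601,"dz":20,"az":0.052,"jaw":0.6},{"dx":310,"dy":601,"dz":20,"az":0.052,"jaw":0.6},{"dx":310,"dy":601,"dz":20,"az":0.052,"jaw":0.6},{"dx":310,"dy":601,"dz":20,"az":0.052,"jaw":0.6},{"dx":310,"dy":601,"dz":20,"az":0.052,"jaw":0.6},{"dx":310,"dy":601,"dz":20,"az":0.052,"jaw":0.6},{"dx":310,"dy":601,"dz":20,"az":0.052,"jaw":0.6},{"dx":310,"dy":601,"dz":20,"az":0.052,"jaw":0.6}])

```text
schema error: expected keys ax, ay, az, dx, dy, dz, jaw
```

Call:
jog_arm(targets=[{"ax":0,"ay":0,"az":0.052,"dx":310,"dy":601,"dz":20,"jaw":0.6},{"ax":0,"ay":0,"az":0.052,"dx":310,"dy":601,"dz":20,"jaw":0.6},{"ax":0,"ay":0,"az":0.052,"dx":310,"dy":601,"dz":20,"jaw":0.6},{"ax":0,"ay":0,"az":0.052,"dx":310,"dy":601,"dz":20,"jaw":0.6},{"ax":0,"ay":0,"az":0.052,"dx":310,"dy":601,"dz":20,"jaw":0.6},{"ax":0,"ay":0,"az":0.052,"dx":310,"dy":601,"dz":20,"jaw":0.6},{"ax":0,"ay":0,"az":0.052,"dx":310,"dy":601,"dz":20,"jaw":0.6},{"ax":0,"ay":0,"az":0.052,"dx":310,"dy":601,"dz":20,"jaw":0.6},{"ax":0,"ay":0,"az":0.052,"dx":310,"dy":601,"dz":20,"jaw":0.6},{"ax":0,"ay":0,"az":0.052,"dx":310,"dy":601,"dz":20,"jaw":0.6},{"ax":0,"ay":0,"az":0.052,"dx":310,"dy":601,"dz":20,"jaw":0.6},{"ax":0,"ay":0,"az":0.052,"dx":310,"dy":601,"dz":20,"jaw":0.6}])

```text
t: 2.7
eef_pos: [0.5166, -0.0689, 0.2495]
eef_rot: [126.9, 89.9, -28.3]
wrist_force: [0.1, -0.8, -0.0]
gripper_width: 0.0511
```

Call:
jog_arm(targets=[{"ax":0,"ay":0,"az":0,"dx":33,"dy":63,"dz":0,"jaw":0.6},{"ax":0,"ay":0,"az":0,"dx":33,"dy":63,"dz":0,"jaw":0.6},{"ax":0,"ay":0,"az":0,"dx":33,"dy":63,"dz":0,"jaw":0.6},{"ax":0,"ay":0,"az":0,"dx":33,"dy":63,"dz":0,"jaw":0.6},{"ax":0,"ay":0,"az":0,"dx":33,"dy":63,"dz":0,"jaw":0.6}])

```text
t: 3.2
eef_pos: [0.5484, -0.0094, 0.2489]
eef_rot: [36.8, 89.9, -118.6]
wrist_force: [0.4, -0.7, 0.3]
gripper_width: 0.0513
```

Call:
jog_arm(targets=[{"ax":0,"ay":0,"az":0,"dx":2.5,"dy":6.5,"dz":-40,"jaw":0.5},{"ax":0,"ay":0,"az":0,"dx":2.5,"dy":6.5,"dz":-70,"jaw":0.5},{"ax":0,"ay":0,"az":0,"dx":2.5,"dy":6.5,"dz":-90,"jaw":0.5},{"ax":0,"ay":0,"az":0,"dx":2.5,"dy":6.5,"dz":-105,"jaw":0.5},{"ax":0,"ay":0,"az":0,"dx":2.5,"dy":6.5,"dz":-110,"jaw":0.5},{"ax":0,"ay":0,"az":0,"dx":2.5,"dy":6.5,"dz":-110,"jaw":0.5},{"ax":0,"ay":0,"az":0,"dx":2.5,"dy":6.5,"dz":-110,"jaw":0.5},{"ax":0,"ay":0,"az":0,"dx":2.5,"dy":6.5,"dz":-110,"jaw":0.5}])

```text
t: 4.0
eef_pos: [0.5522, -0.0013, 0.1402]
eef_rot: [151.1, 89.9, -4.2]
wrist_force: [-1.5, 0.4, 0.2]
gripper_width: 0.0426
```

Run:
```python
from h import *
st(); a,_=shot('scene','s1.png');b,_=shot('top','t1.png')
cv2.imwrite('pics/c2.png',cv2.cvtColor(np.hstack([cv2.resize(a[120:270,190:340],(400,400)),cv2.resize(b[130:250,210:330],(400,400))]),cv2.COLOR_RGB2BGR))
```

```text
t 4.0 p [ 0.5522 -0.0013  0.1402] r [151.09  89.88  -4.19] F [-1.5  0.4  0.2] w 0.0426
```

View pics/c2.png

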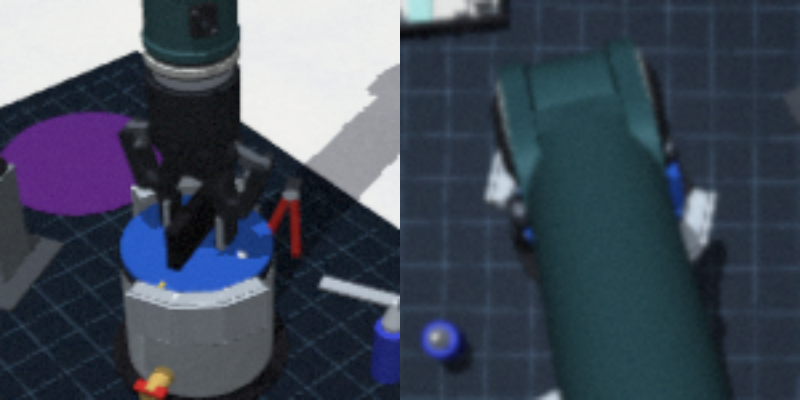

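Fingers straddle the bar correctly (bar at ~(185,235) in the left crop, one finger each side). Close.

Call:
jog_arm(targets=[{"ax":0,"ay":0,"az":0,"dx":0,"dy":0,"dz":0,"jaw":0},{"ax":0,"ay":0,"az":0,"dx":0,"dy":0,"dz":0,"jaw":0},{"ax":0,"ay":0,"az":0,"dx":0,"dy":0,"dz":0,"jaw":0},{"ax":0,"ay":0,"az":0,"dx":0,"dy":0,"dz":0,"jaw":0},{"ax":0,"ay":0,"az":0,"dx":0,"dy":0,"dz":0,"jaw":0},{"ax":0,"ay":0,"az":0,"dx":0,"dy":0,"dz":0,"jaw":0}])

```text
t: 4.7
eef_pos: [0.552, -0.0018, 0.1394]
eef_rot: [124.4, 89.9, -30.9]
wrist_force: [2.5, -3.3, 3.7]
gripper_width: 0.0131
```

Call:
jog_arm(targets=[{"ax":0,"ay":0,"az":0,"dx":0,"dy":0,"dz":-3,"jaw":0},{"ax":0,"ay":0,"az":0,"dx":0,"dy":0,"dz":-6,"jaw":0},{"ax":0,"ay":0,"az":0,"dx":0,"dy":0,"dz":-7,"jaw":0},{"ax":0,"ay":0,"az":0,"dx":0,"dy":0,"dz":-7,"jaw":0}])

```text
t: 5.1
eef_pos: [0.552, -0.0018, 0.1327]
eef_rot: [117.6, 89.9, -37.7]
wrist_force: [0.7, -3.8, 8.1]
gripper_width: 0.0135
```

Call:
jog_arm(targets=[{"ax":0,"ay":0,"az":0.1,"dx":0,"dy":0,"dz":0,"jaw":0},{"ax":0,"ay":0,"az":0.2,"dx":0,"dy":0,"dz":0,"jaw":0},{"ax":0,"ay":0,"az":0.3,"dx":0,"dy":0,"dz":0,"jaw":0},{"ax":0,"ay":0,"az":0.4,"dx":0,"dy":0,"dz":0,"jaw":0},{"ax":0,"ay":0,"az":0.5,"dx":0,"dy":0,"dz":0,"jaw":0},{"ax":0,"ay":0,"az":0.5,"dx":0,"dy":0,"dz":0,"jaw":0}])

```text
t: 5.7
eef_pos: [0.5526, -0.0011, 0.133]
eef_rot: [140.9, 89.8, 14.4]
wrist_force: [1.0, -2.4, 6.9]
gripper_width: 0.0133
```

Run:
```python
from h import *
s=st(); print(np.round(s['ft_torque'],2),np.round(s['joint_positions'],1))
```

```text
t 5.7 p [ 0.5526 -0.0011  0.133 ] r [140.92  89.84  14.35] F [ 1.  -2.4  6.9] w 0.0133
[-0.47 -0.29  0.17] [ 17.6  27.5 -26.4 109.   16.2  47.1 -53.9]
```

Call:
jog_arm(targets=[{"ax":0,"ay":0,"az":0.13,"dx":0,"dy":0,"dz":0,"jaw":0},{"ax":0,"ay":0,"az":0.26,"dx":0,"dy":0,"dz":0,"jaw":0},{"ax":0,"ay":0,"az":0.39,"dx":0,"dy":0,"dz":0,"jaw":0},{"ax":0,"ay":0,"az":0.52,"dx":0,"dy":0,"dz":0,"jaw":0},{"ax":0,"ay":0,"az":0.65,"dx":0,"dy":0,"dz":0,"jaw":0},{"ax":0,"ay":0,"az":0.78,"dx":0,"dy":0,"dz":0,"jaw":0},{"ax":0,"ay":0,"az":0.91,"dx":0,"dy":0,"dz":0,"jaw":0},{"ax":0,"ay":0,"az":1.04,"dx":0,"dy":0,"dz":0,"jaw":0},{"ax":0,"ay":0,"az":1.07,"dx":0,"dy":0,"dz":0,"jaw":0},{"ax":0,"ay":0,"az":1.07,"dx":0,"dy":0,"dz":0,"jaw":0}])

```text
t: 6.7
eef_pos: [0.5524, -0.0009, 0.1329]
eef_rot: [93.6, 89.9, 28.2]
wrist_force: [1.7, -0.6, 6.6]
gripper_width: 0.0133
```

Run:
```python
from h import *
s=st(); print(np.round(s['ft_torque'],2)); a,_=shot('scene','s2.png')
cv2.imwrite('pics/c3.png',cv2.cvtColor(cv2.resize(a[120:270,190:340],(500,500)),cv2.COLOR_RGB2BGR))
```

```text
t 6.7 p [ 0.5524 -0.0009  0.1329] r [93.63 89.88 28.25] F [ 1.7 -0.6  6.6] w 0.0133
[-0.39 -0.23 -0.2 ]
```

View pics/c3.png

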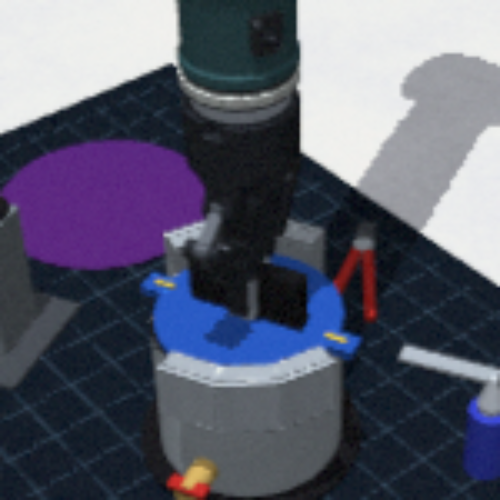

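Call:
jog_arm(targets=[{"ax":0,"ay":0,"az":0,"dx":0,"dy":0,"dz":10,"jaw":0},{"ax":0,"ay":0,"az":0,"dx":0,"dy":0,"dz":25,"jaw":0},{"ax":0,"ay":0,"az":0,"dx":0,"dy":0,"dz":45,"jaw":0},{"ax":0,"ay":0,"az":0,"dx":0,"dy":0,"dz":70,"jaw":0},{"ax":0,"ay":0,"az":0,"dx":0,"dy":0,"dz":95,"jaw":0},{"ax":0,"ay":0,"az":0,"dx":0,"dy":0,"dz":110,"jaw":0},{"ax":0,"ay":0,"az":0,"dx":0,"dy":0,"dz":110,"jaw":0}])

```text
t: 7.45
eef_pos: [0.5517, -0.0005, 0.2438]
eef_rot: [64.8, 89.9, -0.5]
wrist_force: [-0.2, 0.3, -3.4]
gripper_width: 0.0131
```

Call:
jog_arm(targets=[{"ax":0,"ay":0,"az":0,"dx":-8,"dy":-32,"dz":0,"jaw":0},{"ax":0,"ay":0,"az":0,"dx":-17,"dy":-70,"dz":0,"jaw":0},{"ax":0,"ay":0,"az":0,"dx":-27,"dy":-110,"dz":0,"jaw":0},{"ax":0,"ay":0,"az":0,"dx":-37,"dy":-150,"dz":0,"jaw":0},{"ax":0,"ay":0,"az":0,"dx":-47,"dy":-190,"dz":0,"jaw":0},{"ax":0,"ay":0,"az":0,"dx":-56,"dy":-230,"dz":0,"jaw":0},{"ax":0,"ay":0,"az":0,"dx":-66,"dy":-270,"dz":0,"jaw":0},{"ax":0,"ay":0,"az":0,"dx":-74,"dy":-302,"dz":0,"jaw":0},{"ax":0,"ay":0,"az":0,"dx":-79,"dy":-324,"dz":0,"jaw":0},{"ax":0,"ay":0,"az":0,"dx":-79,"dy":-324,"dz":-20,"jaw":0},{"ax":0,"ay":0,"az":0,"dx":-79,"dy":-324,"dz":-50,"jaw":0},{"ax":0,"ay":0,"az":0,"dx":-79,"dy":-324,"dz":-80,"jaw":0}])

```text
t: 8.65
eef_pos: [0.4712, -0.3247, 0.1597]
eef_rot: [-157.8, 89.9, 136.9]
wrist_force: [-0.2, -1.3, -4.6]
gripper_width: 0.0129
```

Call:
jog_arm(targets=[{"ax":0,"ay":0,"az":0,"dx":1,"dy":-1,"dz":-30,"jaw":0},{"ax":0,"ay":0,"az":0,"dx":1,"dy":-1,"dz":-60,"jaw":0},{"ax":0,"ay":0,"az":0,"dx":1,"dy":-1,"dz":-90,"jaw":0},{"ax":0,"ay":0,"az":0,"dx":1,"dy":-1,"dz":-110,"jaw":0},{"ax":0,"ay":0,"az":0,"dx":1,"dy":-1,"dz":-122,"jaw":0},{"ax":0,"ay":0,"az":0,"dx":1,"dy":-1,"dz":-127,"jaw":0},{"ax":0,"ay":0,"az":0,"dx":1,"dy":-1,"dz":-127,"jaw":0}])

```text
t: 9.35
eef_pos: [0.4731, -0.3258, 0.0344]
eef_rot: [-161.6, 89.9, 133.1]
wrist_force: [-0.2, 1.5, -3.7]
gripper_width: 0.0137
```

Call:
jog_arm(targets=[{"ax":0,"ay":0,"az":0,"dx":0,"dy":0,"dz":-2,"jaw":0},{"ax":0,"ay":0,"az":0,"dx":0,"dy":0,"dz":-4,"jaw":0},{"ax":0,"ay":0,"az":0,"dx":0,"dy":0,"dz":-5,"jaw":0},{"ax":0,"ay":0,"az":0,"dx":0,"dy":0,"dz":-5,"jaw":0}])

```text
t: 9.75
eef_pos: [0.4734, -0.3264, 0.0303]
eef_rot: [15.7, 90.0, -49.6]
wrist_force: [0.7, -0.0, -3.2]
gripper_width: 0.0137
```

Call:
jog_arm(targets=[{"ax":0,"ay":0,"az":0,"dx":0,"dy":0,"dz":-1,"jaw":0},{"ax":0,"ay":0,"az":0,"dx":0,"dy":0,"dz":-2,"jaw":0},{"ax":0,"ay":0,"az":0,"dx":0,"dy":0,"dz":-2,"jaw":0}])

```text
t: 10.05
eef_pos: [0.4733, -0.3262, 0.0279]
eef_rot: [-125.5, 90.0, 169.2]
wrist_force: [-0.3, 0.4, -3.6]
gripper_width: 0.0135
```

Call:
jog_arm(targets=[{"ax":0,"ay":0,"az":0,"dx":0,"dy":0,"dz":-1,"jaw":0},{"ax":0,"ay":0,"az":0,"dx":0,"dy":0,"dz":-2,"jaw":0},{"ax":0,"ay":0,"az":0,"dx":0,"dy":0,"dz":-3,"jaw":0},{"ax":0,"ay":0,"az":0,"dx":0,"dy":0,"dz":-3,"jaw":0}])

```text
t: 10.45
eef_pos: [0.4734, -0.3263, 0.0268]
eef_rot: [-52.3, 89.9, -117.7]
wrist_force: [-4.6, 2.1, 12.6]
gripper_width: 0.0132
```

Contact. Open, rise, and head back toward clear space above.

Call:
jog_arm(targets=[{"ax":0,"ay":0,"az":0,"dx":0,"dy":0,"dz":2,"jaw":0},{"ax":0,"ay":0,"az":0,"dx":0,"dy":0,"dz":2,"jaw":0.6},{"ax":0,"ay":0,"az":0,"dx":0,"dy":0,"dz":2,"jaw":0.6},{"ax":0,"ay":0,"az":0,"dx":0,"dy":0,"dz":2,"jaw":0.6},{"ax":0,"ay":0,"az":0,"dx":0,"dy":0,"dz":2,"jaw":0.6},{"ax":0,"ay":0,"az":0,"dx":0,"dy":0,"dz":40,"jaw":0.6},{"ax":0,"ay":0,"az":0,"dx":0,"dy":0,"dz":90,"jaw":0.6},{"ax":0,"ay":0,"az":0,"dx":0,"dy":0,"dz":140,"jaw":0.6},{"ax":0,"ay":0,"az":0,"dx":0,"dy":0,"dz":190,"jaw":0.6},{"ax":0,"ay":0,"az":0,"dx":0,"dy":0,"dz":240,"jaw":0.6},{"ax":0,"ay":0,"az":0,"dx":0,"dy":0,"dz":250,"jaw":0.6},{"ax":0,"ay":0,"az":0,"dx":0,"dy":0,"dz":250,"jaw":0.6}])

```text
t: 11.65
eef_pos: [0.4743, -0.3267, 0.2772]
eef_rot: [21.2, 89.7, -44.1]
wrist_force: [0.0, -0.0, -0.0]
gripper_width: 0.0512
```

Run:
```python
from h import *
s=st(); print(np.round(s['joint_positions'],1))
for c in ('scene','top'):
    p,d=shot(c,c+'3.png'); np.save(c+'3.npy',d)
    for n in ['canister','canister_rim','cover_grip','pad','tray','holster_home','picker_grip','picker_seat','carrier1_knob']:
        print(c,n,[(np.round(cw(c,r['xyz']),3).tolist(),round(r['conf'],2)) for r in nets.mark_of(c,n)][:4])
    P=cloud(c,d);p=p.astype(int);x,y,z=P[...,0],P[...,1],P[...,2]
    m=(np.hypot(x-.55,y+.003)<.08)&(p[...,0]>p[...,2]+70)&(p[...,0]>130); print('orange',m.sum())
    n,l,s_,ce=cv2.connectedComponentsWithStats(m.astype(np.uint8))
    for i in range(1,n):
        if s_[i,4]>3: print(s_[i,4],np.round(np.median(P[l==i],0),4),np.round(ce[i]))
a=cv2.imread('pics/top3.png')[140:240,220:320];b=cv2.imread('pics/scene3.png')[160:260,215:315]
cv2.imwrite('pics/c4.png',np.hstack([cv2.resize(q,(400,400),interpolation=2) for q in (a,b)]))
```

```text
t 11.65 p [ 0.4743 -0.3267  0.2772] r [ 21.22  89.73 -44.1 ] F [ 0. -0. -0.] w 0.0512
[ 63.2  22.7 -41.2  97.8  16.3  65.4  42.1]
scene canister [([0.55, -0.003, -0.001], 0.79), ([0.634, -0.232, 0.156], 0.47)]
scene canister_rim [([0.552, -0.006, 0.117], 0.86), ([0.702, -0.407, -0.005], 0.46), ([0.369, -0.09, -0.001], 0.31)]
scene cover_grip [([0.204, 0.356, 0.048], 0.88)]
scene pad [([0.472, -0.321, 0.001], 0.75)]
scene tray [([0.457, 0.326, -0.005], 0.89)]
scene holster_home [([0.635, -0.232, 0.157], 0.75), ([0.472, -0.325, 0.004], 0.5), ([0.471, -0.326, 0.02], 0.21)]
scene picker_grip [([0.765, -0.207, 0.149], 0.94), ([0.632, -0.231, 0.156], 0.79)]
scene picker_seat [([0.768, -0.208, 0.002], 0.88)]
scene carrier1_knob [([0.626, 0.206, 0.001], 0.15)]
orange 11
11 [0.6189 0.0309 0.0367] [251. 260.]
top canister [([0.551, -0.004, -0.002], 0.72)]
top canister_rim [([0.553, -0.002, 0.116], 0.84)]
top cover_grip [([0.469, -0.318, 0.051], 0.71), ([0.206, 0.356, 0.048], 0.7)]
top pad [([0.567, -0.04, 0.05], 0.39)]
top tray [([0.452, 0.326, -0.001], 0.66)]
top holster_home [([0.63, -0.23, 0.154], 0.93)]
top picker_grip [([0.632, -0.234, 0.152], 0.62), ([0.759, -0.203, 0.151], 0.47)]
top picker_seat [([0.549, -0.004, 0.001], 0.7), ([0.37, 0.071, 0.0], 0.7), ([0.773, -0.211, 0.004], 0.46)]
top carrier1_knob [([0.512, 0.003, 0.046], 0.52)]
orange 30
14 [ 0.5684 -0.0366  0.0519] [282. 188.]
16 [0.5138 0.0018 0.0533] [268. 206.]
```

View pics/c4.png

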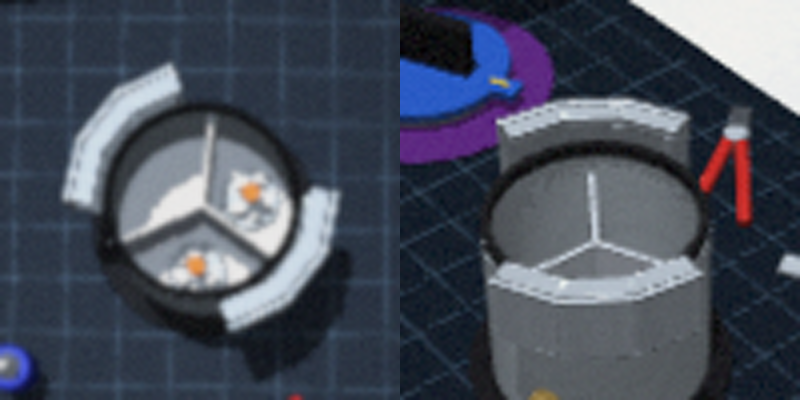

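Call:
jog_arm(targets=[{"ax":0,"ay":0,"az":-0.14,"dx":40,"dy":24,"dz":0,"jaw":0.5},{"ax":0,"ay":0,"az":-0.28,"dx":80,"dy":48,"dz":0,"jaw":0.5},{"ax":0,"ay":0,"az":-0.42,"dx":120,"dy":72,"dz":0,"jaw":0.5},{"ax":0,"ay":0,"az":-0.56,"dx":158,"dy":95,"dz":0,"jaw":0.5},{"ax":0,"ay":0,"az":-0.7,"dx":158,"dy":95,"dz":0,"jaw":0.5},{"ax":0,"ay":0,"az":-0.84,"dx":158,"dy":95,"dz":0,"jaw":0.5},{"ax":0,"ay":0,"az":-0.98,"dx":158,"dy":95,"dz":0,"jaw":0.5},{"ax":0,"ay":0,"az":-1.12,"dx":158,"dy":95,"dz":0,"jaw":0.5},{"ax":0,"ay":0,"az":-1.26,"dx":158,"dy":95,"dz":0,"jaw":0.5},{"ax":0,"ay":0,"az":-1.4,"dx":158,"dy":95,"dz":0,"jaw":0.5},{"ax":0,"ay":0,"az":-1.548,"dx":158,"dy":95,"dz":0,"jaw":0.5},{"ax":0,"ay":0,"az":-1.548,"dx":158,"dy":95,"dz":0,"jaw":0.5}])

```text
t: 13.85
eef_pos: [0.6314, -0.2311, 0.275]
eef_rot: [41.7, 90.0, -112.3]
wrist_force: [-0.5, 0.1, 0.7]
gripper_width: 0.0424
```

```bash
cat >> h.py <<'E'
def ty():
    s=observe(); R=Rot.from_euler('xyz',s['eef_rot'],degrees=True).as_matrix(); y=R[:,1]
    print('tool y ang',round(np.degrees(np.arctan2(y[1],y[0])),2),'tool x',np.round(R[:,0],3),'j',np.round(s['joint_positions'],1)); st()
E
python3 - <<'E'
from h import *
ty()
d=np.load('top3.npy');P=cloud('top',d);p=cv2.imread('pics/top3.png')
# third well
for n,a in (('A',-65.4),('B',174.6),('C',54.6)):
    c=np.array([.5515,-.0025])+.037*np.array([np.cos(np.radians(a)),np.sin(np.radians(a))])
    m=(np.hypot(P[...,0]-c[0],P[...,1]-c[1])<.022); z=P[m][:,2]; print(n,np.round(c,3),m.sum(),np.round(np.percentile(z,[5,25,50,75,95]),3))
E
```

```text
tool y ang -64.02 tool x [-0. -0. -1.] j [ 32.2  28.9 -21.7  84.6  11.1  68.6 -55.1]
t 13.85 p [ 0.6314 -0.2311  0.275 ] r [  41.71   89.97 -112.31] F [-0.5  0.1  0.7] w 0.0424
A [ 0.567 -0.036] 172 [0.008 0.011 0.015 0.028 0.053]
B [0.515 0.001] 143 [0.008 0.012 0.016 0.03  0.054]
C [0.573 0.028] 153 [0.003 0.006 0.008 0.009 0.013]
```

Call:
jog_arm(targets=[{"ax":0,"ay":0,"az":0,"dx":0.5,"dy":-0.5,"dz":-40,"jaw":0.5},{"ax":0,"ay":0,"az":0,"dx":0.5,"dy":-0.5,"dz":-75,"jaw":0.5},{"ax":0,"ay":0,"az":0,"dx":0.5,"dy":-0.5,"dz":-100,"jaw":0.5},{"ax":0,"ay":0,"az":0,"dx":0.5,"dy":-0.5,"dz":-120,"jaw":0.5},{"ax":0,"ay":0,"az":0,"dx":0.5,"dy":-0.5,"dz":-135,"jaw":0.5},{"ax":0,"ay":0,"az":0,"dx":0.5,"dy":-0.5,"dz":-135,"jaw":0.5},{"ax":0,"ay":0,"az":0,"dx":0.5,"dy":-0.5,"dz":-135,"jaw":0.5},{"ax":0,"ay":0,"az":0,"dx":0.5,"dy":-0.5,"dz":-135,"jaw":0.5}])

```text
t: 14.65
eef_pos: [0.6328, -0.2319, 0.1415]
eef_rot: [135.8, 89.9, -18.2]
wrist_force: [0.4, -0.2, -0.8]
gripper_width: 0.0429
```

Run:
```python
from h import *
ty(); a,_=shot('scene','s4.png')
cv2.imwrite('pics/c5.png',cv2.cvtColor(cv2.resize(a[130:240,120:260],(700,550),interpolation=2),cv2.COLOR_RGB2BGR))
```

```text
tool y ang -63.97 tool x [ 0.002 -0.001 -1.   ] j [ 31.2  36.2 -20.1  91.3  14.3  54.9 -57.6]
t 14.65 p [ 0.6328 -0.2319  0.1415] r [135.78  89.86 -18.18] F [ 0.4 -0.2 -0.8] w 0.0429
```

View pics/c5.png

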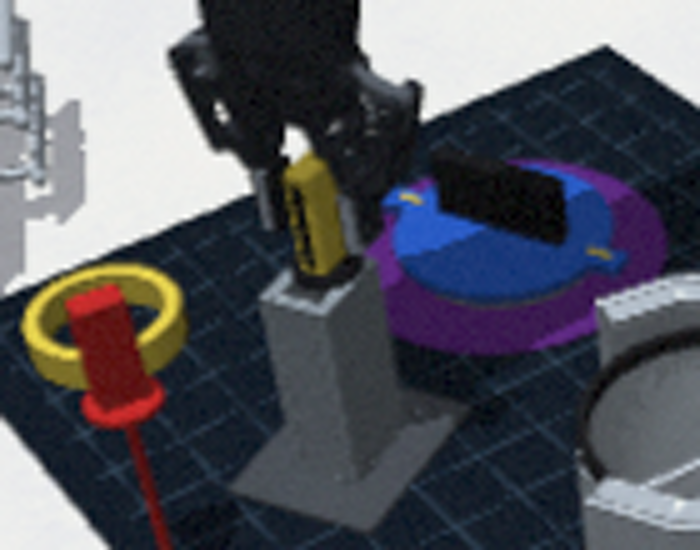

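Call:
jog_arm(targets=[{"ax":0,"ay":0,"az":0,"dx":0,"dy":0,"dz":0,"jaw":0},{"ax":0,"ay":0,"az":0,"dx":0,"dy":0,"dz":0,"jaw":0},{"ax":0,"ay":0,"az":0,"dx":0,"dy":0,"dz":0,"jaw":0},{"ax":0,"ay":0,"az":0,"dx":0,"dy":0,"dz":0,"jaw":0},{"ax":0,"ay":0,"az":0,"dx":0,"dy":0,"dz":0,"jaw":0},{"ax":0,"ay":0,"az":0,"dx":0,"dy":0,"dz":0,"jaw":0}])

```text
t: 15.3
eef_pos: [0.6323, -0.232, 0.141]
eef_rot: [124.1, 89.9, -29.9]
wrist_force: [0.0, -0.9, 5.8]
gripper_width: 0.0151
```

Run:
```python
from h import *
ty(); 
for c in('scene','top'):
    shot(c)
    for n in ('picker_grip','holster_home','cover_grip'): print(c,n,[(np.round(cw(c,r['xyz']),3).tolist(),round(r['conf'],2)) for r in nets.mark_of(c,n)][:3])
```

```text
tool y ang -64.01 tool x [ 0.001 -0.001 -1.   ] j [ 31.2  36.2 -20.   91.3  14.4  54.9 -57.6]
t 15.3 p [ 0.6323 -0.232   0.141 ] r [124.15  89.92 -29.86] F [ 0.  -0.9  5.8] w 0.0151
scene picker_grip [([0.765, -0.207, 0.147], 0.89), ([0.63, -0.23, 0.154], 0.6)]
scene holster_home [([0.635, -0.233, 0.154], 0.74)]
scene cover_grip [([0.471, -0.329, 0.046], 0.87), ([0.204, 0.356, 0.047], 0.8)]
top picker_grip [([0.449, 0.325, -0.0], 0.73), ([0.761, -0.206, 0.146], 0.58), ([0.63, -0.235, 0.155], 0.52)]
top holster_home [([0.632, -0.228, 0.155], 0.71)]
top cover_grip [([0.202, 0.354, 0.05], 0.91)]
```

Call:
jog_arm(targets=[{"ax":0,"ay":0,"az":0,"dx":0,"dy":0,"dz":10,"jaw":0},{"ax":0,"ay":0,"az":0,"dx":0,"dy":0,"dz":30,"jaw":0},{"ax":0,"ay":0,"az":0,"dx":0,"dy":0,"dz":55,"jaw":0},{"ax":0,"ay":0,"az":0,"dx":0,"dy":0,"dz":85,"jaw":0},{"ax":0,"ay":0,"az":0,"dx":0,"dy":0,"dz":115,"jaw":0},{"ax":0,"ay":0,"az":0,"dx":0,"dy":0,"dz":145,"jaw":0},{"ax":0,"ay":0,"az":0,"dx":0,"dy":0,"dz":170,"jaw":0},{"ax":0,"ay":0,"az":0,"dx":0,"dy":0,"dz":180,"jaw":0},{"ax":0,"ay":0,"az":0,"dx":0,"dy":0,"dz":180,"jaw":0},{"ax":0,"ay":0,"az":0,"dx":0,"dy":0,"dz":180,"jaw":0}])

```text
t: 16.7
eef_pos: [0.6311, -0.2316, 0.3184]
eef_rot: [-41.0, 89.9, 165.0]
wrist_force: [-0.6, -0.5, -2.2]
gripper_width: 0.0153
```

Run:
```python
from h import *
ty(); 
for c in('scene','top'):
    p,d=shot(c,c+'6.png'); np.save(c+'6.npy',d); P=cloud(c,d); p=p.astype(int)
    for n in ('picker_grip','picker_seat','carrier1_knob','canister_rim'): print(c,n,[(np.round(cw(c,r['xyz']),3).tolist(),round(r['conf'],2)) for r in nets.mark_of(c,n)][:3])
a=cv2.imread('pics/scene6.png')[60:200,110:290];cv2.imwrite('pics/c6.png',cv2.resize(a,(720,560),interpolation=2))
```

```text
tool y ang -64.0 tool x [-0.003  0.001 -1.   ] j [ 32.3  27.4 -22.   81.4  10.4  73.4 -54.5]
t 16.7 p [ 0.6311 -0.2316  0.3184] r [-41.01  89.85 165.  ] F [-0.6 -0.5 -2.2] w 0.0153
scene picker_grip [([0.628, -0.23, 0.335], 0.74), ([0.636, -0.231, 0.157], 0.69), ([0.764, -0.204, 0.147], 0.57)]
scene picker_seat [([0.771, -0.207, 0.005], 0.83), ([0.64, -0.227, 0.187], 0.59)]
scene carrier1_knob []
scene canister_rim [([0.549, -0.004, 0.112], 0.61), ([0.552, -0.003, -0.0], 0.49)]
top picker_grip [([0.631, 0.205, -0.004], 0.68), ([0.76, -0.205, 0.151], 0.55), ([0.369, 0.07, 0.0], 0.53)]
top picker_seat [([0.773, -0.214, 0.002], 0.59), ([0.641, -0.226, 0.184], 0.5)]
top carrier1_knob [([0.514, 0.005, 0.049], 0.49), ([0.371, 0.067, 0.001], 0.29)]
top canister_rim [([0.55, -0.005, 0.12], 0.65)]
```

View pics/c6.png

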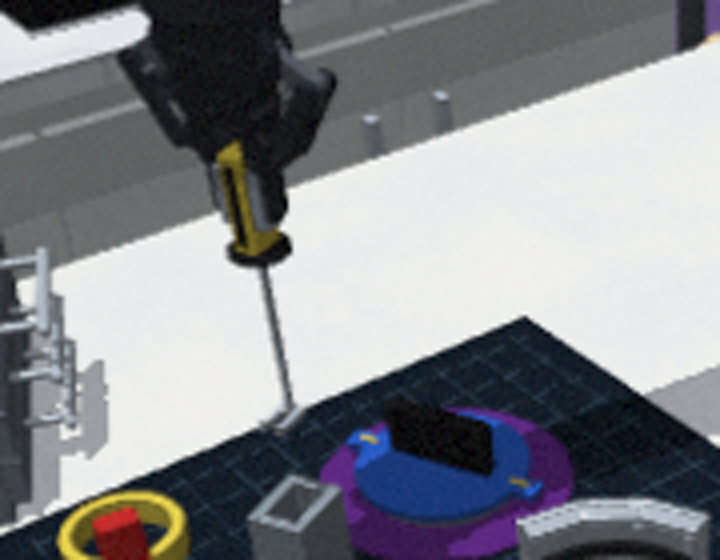

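Run:
```python
from h import *
for c in ('scene','top'):
    d=np.load(c+'6.npy');P=cloud(c,d); x,y,z=P[...,0],P[...,1],P[...,2]
    m=(np.hypot(x-.635,y+.23)<.035)&(z>.15)&(z<.36); q=P[m]
    e=np.array([np.cos(np.radians(26)),np.sin(np.radians(26))]); n=np.array([-e[1],e[0]])
    w=q[:,:2]-[.6311,-.2316]; s=w@e; t=w@n
    for lo in np.arange(.15,.36,.01):
        k=(q[:,2]>=lo)&(q[:,2]<lo+.01)
        if k.sum(): print(c,round(lo,2),k.sum(),'s',np.round([s[k].min()*1e3,np.median(s[k])*1e3,s[k].max()*1e3],1),'t',np.round([t[k].min()*1e3,np.median(t[k])*1e3,t[k].max()*1e3],1))
```

```text
scene 0.18 47 s [-5.2 10.8 25.4] t [-8.9  3.1 11.4]
scene 0.19 13 s [ 1.   3.2 26.6] t [-4.1  2.3 10.8]
scene 0.2 8 s [1.2 3.6 6.1] t [-0.   2.9  4.4]
scene 0.21 10 s [-2.3  2.6  4.1] t [-0.1  1.8  5.9]
scene 0.22 7 s [1.4 3.4 4.8] t [-0.5  2.1  3.7]
scene 0.23 10 s [0.4 2.9 6.3] t [-0.3  2.6  5.5]
scene 0.24 9 s [0.6 3.2 4.9] t [-0.6  3.2  5. ]
scene 0.25 9 s [-1.2  2.9  6. ] t [-2.   2.4  4.7]
scene 0.26 9 s [0.9 4.3 6.2] t [0.2 2.7 5.4]
scene 0.27 11 s [-0.5  3.1  5.9] t [-0.4  2.1  4. ]
scene 0.28 8 s [0.6 3.4 4.8] t [-1.1  2.2  4.1]
scene 0.29 12 s [-2.3 13.6 21.7] t [-9.6 13.1 20.1]
scene 0.3 92 s [-16.5   9.5  21.6] t [-18.2   8.2  19.9]
scene 0.31 41 s [-6.1 13.4 16.8] t [-6.4  7.3 15.8]
scene 0.32 64 s [-5.6 11.1 17.8] t [-20.4   8.9  23.3]
scene 0.33 76 s [-5.8 11.2 16.4] t [-24.    8.5  23.3]
scene 0.34 78 s [-5.3 10.2 17.2] t [-21.9   9.8  23.9]
scene 0.35 64 s [ 0.7 12.7 17.1] t [-20.2   6.6  26.1]
top 0.18 27 s [-5.1  7.1 19.1] t [-6.7  6.7 10.2]
top 0.19 8 s [-4.  -0.3 11.5] t [-3.7  2.2  6.5]
top 0.2 5 s [-3.  -1.2  2.5] t [0.9 2.5 4.4]
top 0.21 2 s [-0.4  0.7  1.8] t [3.  3.5 4. ]
top 0.22 2 s [-2.2 -1.6 -0.9] t [3.  3.3 3.6]
top 0.23 2 s [-2.7 -1.1  0.5] t [2.6 3.3 4. ]
top 0.29 4 s [-14.3 -10.5  -3.6] t [ 6.6 11.4 16.5]
top 0.3 22 s [-18.1 -11.2  -5.8] t [ 3.7 10.3 18.9]
top 0.31 1 s [-11.5 -11.5 -11.5] t [7.3 7.3 7.3]
top 0.32 6 s [-11.7 -10.6  -8. ] t [ 6.8 10.8 15.7]
top 0.33 7 s [-12.1  -8.6  -6.6] t [ 6.6 15.8 21.9]
top 0.34 3 s [-10.3  -6.9  -6.1] t [15.  19.3 21.6]
top 0.35 1 s [-6.6 -6.6 -6.6] t [21.2 21.2 21.2]
```

```bash
cat >> h.py <<'E'
def ray(c,uv,z0):
    i=vision.camera_info(c);K=np.array(i['camera_matrix']);R=Rot.from_euler('xyz',i['rotation'],degrees=True).as_matrix();o=np.array(i['position'])
    uv=np.atleast_2d(uv); v=np.stack([(uv[:,0]-K[0,2])/K[0,0],-(uv[:,1]-K[1,2])/K[1,1],-np.ones(len(uv))],-1)@R.T
    return o+v*((z0-o[2])/v[:,2])[:,None]
def knobs(p,r=(.45,.65,-.1,.1),z0=.054):
    p=p.astype(float); w=np.clip(p[...,0]-p[...,2]-25,0,120)*(p[...,0]>90)
    n,l,s,ce=cv2.connectedComponentsWithStats((w>25).astype(np.uint8)); out=[]
    for i in range(1,n):
        q=ray('top',ce[i],z0)[0]
        if r[0]<q[0]<r[1] and r[2]<q[1]<r[3] and s[i,4]>5:
            m=cv2.dilate((l==i).astype(np.uint8),np.ones((3,3)))>0; v,u=np.nonzero(m); ww=w[m]
            out.append((s[i,4],np.round([np.sum(u*ww)/ww.sum(),np.sum(v*ww)/ww.sum()],2),np.round(ray('top',[np.sum(u*ww)/ww.sum(),np.sum(v*ww)/ww.sum()],z0)[0],4)))
    return out
E
python3 - <<'E'
from h import *
print('old',knobs(cv2.cvtColor(cv2.imread('pics/top3.png'),cv2.COLOR_BGR2RGB)))
D=[];I=[]
for k in range(6):
    p,d=shot('top'); D.append(d); I.append(p.astype(float))
p=np.mean(I,0); d=np.median(D,0); print('new',knobs(p)); ty()
cv2.imwrite('pics/topavg.png',p[...,::-1])
P=cloud('top',d); m=(np.hypot(P[...,0]-.64,P[...,1]+.227)<.035)&(P[...,2]>.178)&(P[...,2]<.197)
v,u=np.nonzero(m); q=ray('top',np.stack([u,v],-1),.187)
e=np.array([np.cos(np.radians(26)),np.sin(np.radians(26))]); n=np.array([-e[1],e[0]]); w=q[:,:2]-observe()['eef_pos'][:2]
s=w@e*1e3;t=w@n*1e3
print(len(s),'s',np.round(np.sort(s)),'\nt',np.round(np.sort(t)), t.mean()); 
cv2.imwrite('pics/c7.png',cv2.resize(p[150:190,330:380,::-1],(800,640),interpolation=0))
E
```

```text
old [(np.int32(20), array([282.27, 187.61]), array([ 0.5678, -0.0374,  0.054 ])), (np.int32(18), array([268.55, 205.94]), array([0.5139, 0.0017, 0.054 ]))]
new [(np.int32(20), array([282.27, 187.6 ]), array([ 0.5678, -0.0374,  0.054 ])), (np.int32(18), array([268.55, 205.94]), array([0.5139, 0.0017, 0.054 ]))]
tool y ang -64.0 tool x [ 0. -0. -1.] j [ 32.3  27.3 -22.1  81.3  10.4  73.4 -54.5]
t 17.5 p [ 0.6319 -0.2317  0.3201] r [103.89  90.   -50.11] F [-0.5 -0.1 -1.9] w 0.0156
30 s [-4. -4. -4. -3. -3. -3. -2. -2. -2. -1. -1. -1.  0.  2.  3.  3.  4.  5.
  8.  8.  9.  9. 10. 10. 11. 11. 13. 15. 16. 17.] 
t [-6. -6. -5. -5. -4. -4. -3. -3. -1.  1.  2.  3.  3.  4.  5.  5.  5.  5.
  7.  7.  7.  7.  8.  8.  8.  8.  9.  9.  9.  9.] 2.943662074691907[ WARN:0@3.820] global loadsave.cpp:1063 imwrite_ Unsupported depth image for selected encoder is fallbacked to CV_8U.
```

View pics/c7.png

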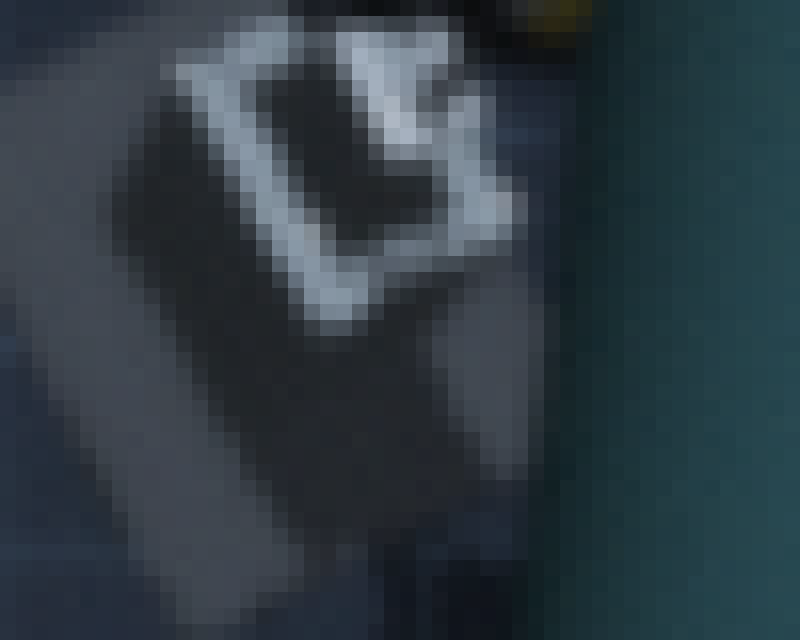

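Run:
```python
from h import *
D=[shot('scene')[1] for k in range(6)]; d=np.median(D,0); P=cloud('scene',d); T=np.array(observe()['eef_pos']); print(T)
e=np.array([np.cos(np.radians(26)),np.sin(np.radians(26))]); n=np.array([-e[1],e[0]]); w=P[...,:2]-T[:2]; s=w@e*1e3;t=w@n*1e3;z=P[...,2]
m=(s>5)&(s<32)&(abs(t)<16)&(z>.17)&(z<.21)
v,u=np.nonzero(m)
for a,b,c,vv,uu in sorted(zip(s[m],t[m],z[m],v,u)): print(round(a,1),round(b,1),round(c,4),(uu,vv))
h=(np.hypot(P[...,0]-.636,P[...,1]+.229)<.03)&(z>.115)&(z<.13); print('holster top z',np.median(z[h]),h.sum())
```

```text
[ 0.6318831  -0.23168924  0.3200509 ]
5.4 -3.5 0.1888 (np.int64(179), np.int64(162))
6.2 9.2 0.1898 (np.int64(183), np.int64(163))
6.4 8.8 0.1868 (np.int64(183), np.int64(164))
6.5 -3.1 0.1866 (np.int64(179), np.int64(163))
6.6 -5.6 0.189 (np.int64(178), np.int64(162))
7.0 6.8 0.1896 (np.int64(182), np.int64(163))
9.8 -3.4 0.1886 (np.int64(178), np.int64(163))
9.8 8.6 0.1889 (np.int64(182), np.int64(164))
10.3 8.4 0.1861 (np.int64(182), np.int64(165))
10.6 -3.3 0.1861 (np.int64(178), np.int64(164))
10.8 6.3 0.1889 (np.int64(181), np.int64(164))
11.8 -4.9 0.1894 (np.int64(177), np.int64(163))
12.8 -7.2 0.1894 (np.int64(176), np.int64(163))
13.6 -3.9 0.1878 (np.int64(177), np.int64(164))
13.9 7.7 0.1852 (np.int64(181), np.int64(166))
14.8 9.1 0.1891 (np.int64(181), np.int64(165))
15.0 -3.3 0.1858 (np.int64(177), np.int64(165))
15.5 -5.4 0.1886 (np.int64(176), np.int64(164))
15.7 6.7 0.1891 (np.int64(180), np.int64(165))
16.2 4.0 0.1886 (np.int64(179), np.int64(165))
17.4 -6.9 0.1894 (np.int64(175), np.int64(164))
17.9 -4.0 0.1875 (np.int64(176), np.int64(165))
18.2 8.3 0.1881 (np.int64(180), np.int64(166))
18.8 8.2 0.1855 (np.int64(180), np.int64(167))
19.4 -3.3 0.1856 (np.int64(176), np.int64(166))
21.6 8.0 0.1902 (np.int64(179), np.int64(166))
22.1 -4.1 0.1871 (np.int64(175), np.int64(166))
22.3 -3.3 0.1905 (np.int64(175), np.int64(165))
22.9 8.6 0.1882 (np.int64(179), np.int64(167))
23.6 -3.4 0.1853 (np.int64(175), np.int64(167))
23.6 8.6 0.1857 (np.int64(179), np.int64(168))
23.7 -6.5 0.1845 (np.int64(174), np.int64(167))
23.7 6.1 0.188 (np.int64(178), np.int64(167))
23.9 -5.0 0.191 (np.int64(174), np.int64(165))
23.9 -5.6 0.1879 (np.int64(174), np.int64(166))
24.1 7.1 0.1915 (np.int64(178), np.int64(166))
25.0 6.7 0.186 (np.int64(178), np.int64(168))
holster top z 0.11982479258956874 130
```

Call:
jog_arm(targets=[{"ax":0,"ay":0,"az":0,"dx":-14,"dy":27,"dz":0,"jaw":0},{"ax":0,"ay":0,"az":0,"dx":-33,"dy":62,"dz":0,"jaw":0},{"ax":0,"ay":0,"az":0,"dx":-52,"dy":98,"dz":0,"jaw":0},{"ax":0,"ay":0,"az":0,"dx":-71,"dy":134,"dz":0,"jaw":0},{"ax":0,"ay":0,"az":0,"dx":-86,"dy":161,"dz":0,"jaw":0},{"ax":0,"ay":0,"az":0,"dx":-95,"dy":179,"dz":0,"jaw":0},{"ax":0,"ay":0,"az":0,"dx":-95,"dy":179,"dz":0,"jaw":0},{"ax":0,"ay":0,"az":0,"dx":-95,"dy":179,"dz":0,"jaw":0},{"ax":0,"ay":0,"az":0,"dx":-95,"dy":179,"dz":0,"jaw":0}])

```text
t: 18.7
eef_pos: [0.5374, -0.0544, 0.3199]
eef_rot: [78.8, 90.0, -75.3]
wrist_force: [0.5, 0.0, -1.5]
gripper_width: 0.0156
```

Run:
```python
from h import *
ty(); p,_=shot('top'); print(knobs(p)); ty(); q,_=shot('scene','s8.png')
cv2.imwrite('pics/c8.png',np.hstack([cv2.resize(p[140:240,220:320,::-1],(400,400),interpolation=2),cv2.resize(q[110:260,190:340,::-1],(400,400),interpolation=2)]))
```

```text
tool y ang -64.14 tool x [ 0. -0. -1.] j [ 25.4  13.9 -27.5  99.9   6.9  67.9 -68.1]
t 18.7 p [ 0.5374 -0.0544  0.3199] r [ 78.8   89.97 -75.33] F [ 0.5  0.  -1.5] w 0.0156
[(np.int32(6), array([267.44, 205.89]), array([0.514 , 0.0049, 0.054 ]))]
tool y ang -64.15 tool x [-0. -0. -1.] j [ 25.5  13.9 -27.5  99.9   6.9  67.9 -68.1]
t 18.75 p [ 0.5374 -0.0543  0.3198] r [  36.63   89.99 -117.52] F [ 0.3 -0.6 -1.4] w 0.0152
```

View pics/c8.png

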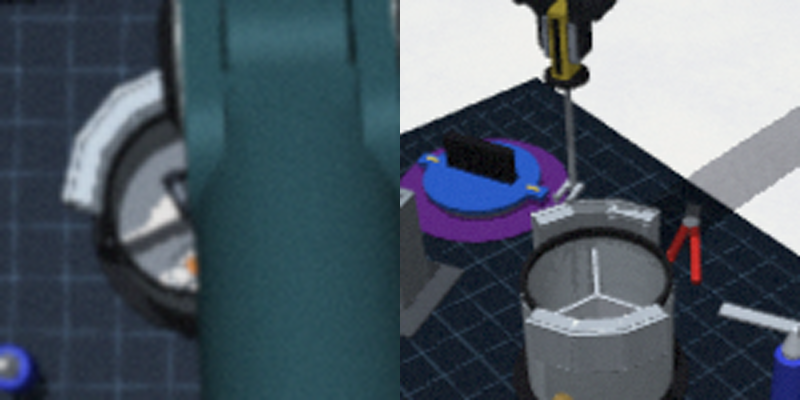

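Call:
jog_arm(targets=[{"ax":0,"ay":0,"az":0,"dx":-0.8,"dy":1.4,"dz":-20,"jaw":0},{"ax":0,"ay":0,"az":0,"dx":-0.8,"dy":1.4,"dz":-45,"jaw":0},{"ax":0,"ay":0,"az":0,"dx":-0.8,"dy":1.4,"dz":-70,"jaw":0},{"ax":0,"ay":0,"az":0,"dx":-0.8,"dy":1.4,"dz":-90,"jaw":0},{"ax":0,"ay":0,"az":0,"dx":-0.8,"dy":1.4,"dz":-105,"jaw":0},{"ax":0,"ay":0,"az":0,"dx":-0.8,"dy":1.4,"dz":-115,"jaw":0},{"ax":0,"ay":0,"az":0,"dx":-0.8,"dy":1.4,"dz":-115,"jaw":0}])

```text
t: 19.5
eef_pos: [0.5354, -0.0518, 0.2036]
eef_rot: [-35.7, 89.8, 170.2]
wrist_force: [0.2, 0.0, -1.2]
gripper_width: 0.0152
```

Run:
```python
from h import *
ty()
```

```text
tool y ang -64.05 tool x [-0.003  0.    -1.   ] j [ 23.6  20.6 -26.4 107.6  11.1  54.4 -71.9]
t 19.5 p [ 0.5354 -0.0518  0.2036] r [-35.72  89.83 170.22] F [ 0.2  0.  -1.2] w 0.0152
```

Call:
jog_arm(targets=[{"ax":0,"ay":0,"az":0,"dx":0.8,"dy":-0.8,"dz":-10,"jaw":0},{"ax":0,"ay":0,"az":0,"dx":0.8,"dy":-0.8,"dz":-20,"jaw":0},{"ax":0,"ay":0,"az":0,"dx":0.8,"dy":-0.8,"dz":-28,"jaw":0},{"ax":0,"ay":0,"az":0,"dx":0.8,"dy":-0.8,"dz":-32,"jaw":0},{"ax":0,"ay":0,"az":0,"dx":0.8,"dy":-0.8,"dz":-32,"jaw":0},{"ax":0,"ay":0,"az":0,"dx":0.8,"dy":-0.8,"dz":-32,"jaw":0}])

```text
t: 20.1
eef_pos: [0.5371, -0.052, 0.1732]
eef_rot: [145.1, 90.0, -8.9]
wrist_force: [-0.8, 0.0, -1.9]
gripper_width: 0.0155
```

Call:
jog_arm(targets=[{"ax":0,"ay":0,"az":0,"dx":0,"dy":-0.3,"dz":-1.5,"jaw":0},{"ax":0,"ay":0,"az":0,"dx":0,"dy":-0.3,"dz":-2,"jaw":0},{"ax":0,"ay":0,"az":0,"dx":3,"dy":1.2,"dz":-2,"jaw":0},{"ax":0,"ay":0,"az":0,"dx":6,"dy":2.6,"dz":-2,"jaw":0},{"ax":0,"ay":0,"az":0,"dx":9,"dy":4,"dz":-2,"jaw":0},{"ax":0,"ay":0,"az":0,"dx":12,"dy":5.4,"dz":-2,"jaw":0},{"ax":0,"ay":0,"az":0,"dx":15,"dy":6.8,"dz":-2,"jaw":0},{"ax":0,"ay":0,"az":0,"dx":18,"dy":8.2,"dz":-2,"jaw":0},{"ax":0,"ay":0,"az":0,"dx":19.5,"dy":8.9,"dz":-2,"jaw":0},{"ax":0,"ay":0,"az":0,"dx":19.5,"dy":8.9,"dz":-2,"jaw":0}])

```text
t: 21.1
eef_pos: [0.5566, -0.043, 0.171]
eef_rot: [-134.6, 90.0, 71.4]
wrist_force: [-0.4, -0.3, -1.4]
gripper_width: 0.015
```

Run:
```python
from h import *
ty()
```

```text
tool y ang -63.99 tool x [ 0.  0. -1.] j [ 21.2  24.7 -25.5 106.6  13.3  51.5 -74.5]
t 21.1 p [ 0.5566 -0.043   0.171 ] r [-134.58   89.99   71.43] F [-0.4 -0.3 -1.4] w 0.015
```

Call:
jog_arm(targets=[{"ax":0,"ay":0,"az":0,"dx":0,"dy":0,"dz":3,"jaw":0},{"ax":0,"ay":0,"az":0,"dx":0,"dy":0,"dz":7,"jaw":0},{"ax":0,"ay":0,"az":0,"dx":0,"dy":0,"dz":12,"jaw":0},{"ax":0,"ay":0,"az":0,"dx":0,"dy":0,"dz":22,"jaw":0},{"ax":0,"ay":0,"az":0,"dx":0,"dy":0,"dz":37,"jaw":0},{"ax":0,"ay":0,"az":0,"dx":0,"dy":0,"dz":57,"jaw":0},{"ax":0,"ay":0,"az":0,"dx":0,"dy":0,"dz":80,"jaw":0},{"ax":0,"ay":0,"az":0,"dx":0,"dy":0,"dz":103,"jaw":0},{"ax":0,"ay":0,"az":0,"dx":0,"dy":0,"dz":126,"jaw":0},{"ax":0,"ay":0,"az":0,"dx":0,"dy":0,"dz":146,"jaw":0},{"ax":0,"ay":0,"az":0,"dx":0,"dy":0,"dz":158,"jaw":0},{"ax":0,"ay":0,"az":0,"dx":0,"dy":0,"dz":165,"jaw":0}])

```text
t: 22.3
eef_pos: [0.5566, -0.0431, 0.3379]
eef_rot: [141.0, 89.9, -13.0]
wrist_force: [-0.0, -1.1, -2.3]
gripper_width: 0.0154
```

Run:
```python
from h import *
ty(); q,_=shot('scene','s9.png')
cv2.imwrite('pics/c9.png',cv2.resize(q[90:240,190:340,::-1],(500,500),interpolation=2))
print([(np.round(cw('scene',r['xyz']),3).tolist(),round(r['conf'],2)) for r in nets.mark_of('scene','carrier1_knob')])
```

```text
tool y ang -64.0 tool x [ 0.002 -0.    -1.   ] j [ 23.8  15.1 -27.7  96.2   7.4  70.5 -69.5]
t 22.3 p [ 0.5566 -0.0431  0.3379] r [140.98  89.87 -13.02] F [-0.  -1.1 -2.3] w 0.0154
[]
```

View pics/c9.png

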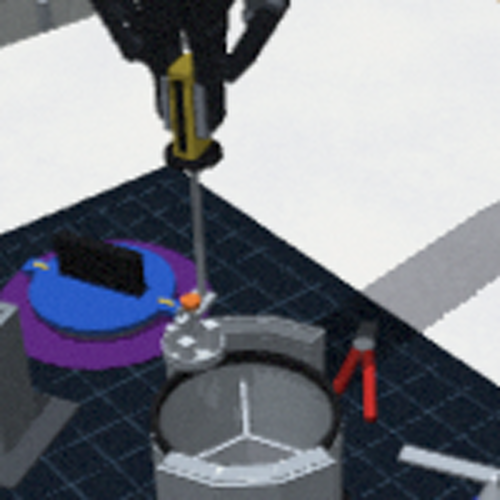

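Call:
jog_arm(targets=[{"ax":0,"ay":0,"az":0,"dx":-3,"dy":10,"dz":0,"jaw":0},{"ax":0,"ay":0,"az":0,"dx":-10,"dy":29,"dz":0,"jaw":0},{"ax":0,"ay":0,"az":0,"dx":-20,"dy":57,"dz":0,"jaw":0},{"ax":0,"ay":0,"az":0,"dx":-31,"dy":89,"dz":0,"jaw":0},{"ax":0,"ay":0,"az":0,"dx":-43,"dy":124,"dz":0,"jaw":0},{"ax":0,"ay":0,"az":0,"dx":-55,"dy":159,"dz":0,"jaw":0},{"ax":0,"ay":0,"az":0,"dx":-67,"dy":194,"dz":0,"jaw":0},{"ax":0,"ay":0,"az":0,"dx":-80,"dy":229,"dz":0,"jaw":0},{"ax":0,"ay":0,"az":0,"dx":-91,"dy":261,"dz":0,"jaw":0},{"ax":0,"ay":0,"az":0,"dx":-101,"dy":289,"dz":0,"jaw":0},{"ax":0,"ay":0,"az":0,"dx":-107,"dy":308,"dz":0,"jaw":0},{"ax":0,"ay":0,"az":0,"dx":-111,"dy":318,"dz":0,"jaw":0}])

```text
t: 23.6
eef_pos: [0.4433, 0.2771, 0.3351]
eef_rot: [-29.1, 89.9, 177.1]
wrist_force: [-0.0, 0.1, -2.4]
gripper_width: 0.0153
```

Run:
```python
from h import *
ty(); 
for c in ('scene','top'):
    q,_=shot(c,c+'10.png')
    for n in ('carrier1_knob','tray'): print(c,n,[(np.round(cw(c,r['xyz']),3).tolist(),round(r['conf'],2)) for r in nets.mark_of(c,n)])
```

```text
tool y ang -63.79 tool x [-0.002  0.    -1.   ] j [  -1.6   13.3  -39.6  100.2    8.9   69.8 -107.4]
t 23.6 p [0.4433 0.2771 0.3351] r [-29.07  89.87 177.14] F [-0.   0.1 -2.4] w 0.0153
scene carrier1_knob []
scene tray [([0.456, 0.327, -0.005], 0.96)]
top carrier1_knob [([0.511, 0.002, 0.053], 0.56)]
top tray [([0.448, 0.321, 0.002], 0.64)]
```

Call:
jog_arm(targets=[{"ax":0,"ay":0,"az":0,"dx":1,"dy":-1,"dz":-10,"jaw":0},{"ax":0,"ay":0,"az":0,"dx":1,"dy":-1,"dz":-28,"jaw":0},{"ax":0,"ay":0,"az":0,"dx":1,"dy":-1,"dz":-50,"jaw":0},{"ax":0,"ay":0,"az":0,"dx":1,"dy":-1,"dz":-75,"jaw":0},{"ax":0,"ay":0,"az":0,"dx":1,"dy":-1,"dz":-100,"jaw":0},{"ax":0,"ay":0,"az":0,"dx":1,"dy":-1,"dz":-122,"jaw":0},{"ax":0,"ay":0,"az":0,"dx":1,"dy":-1,"dz":-138,"jaw":0},{"ax":0,"ay":0,"az":0,"dx":1,"dy":-1,"dz":-148,"jaw":0},{"ax":0,"ay":0,"az":0,"dx":1,"dy":-1,"dz":-152,"jaw":0},{"ax":0,"ay":0,"az":0,"dx":1,"dy":-1,"dz":-152,"jaw":0},{"ax":0,"ay":0,"az":0,"dx":1,"dy":-1,"dz":-152,"jaw":0}])

```text
t: 25.0
eef_pos: [0.4469, 0.274, 0.1847]
eef_rot: [-177.6, 89.9, 28.4]
wrist_force: [0.3, 0.5, -1.7]
gripper_width: 0.0154
```

Run:
```python
from h import *
ty(); q,_=shot('scene','s11.png')
cv2.imwrite('pics/c11.png',cv2.resize(q[190:350,290:480,::-1],(600,500),interpolation=2))
```

```text
tool y ang -64.02 tool x [ 0.001  0.001 -1.   ] j [  -5.3   22.7  -36.5  110.1   16.9   52.5 -114.1]
t 25.0 p [0.4469 0.274  0.1847] r [-177.62   89.93   28.36] F [ 0.3  0.5 -1.7] w 0.0154
```

View pics/c11.png

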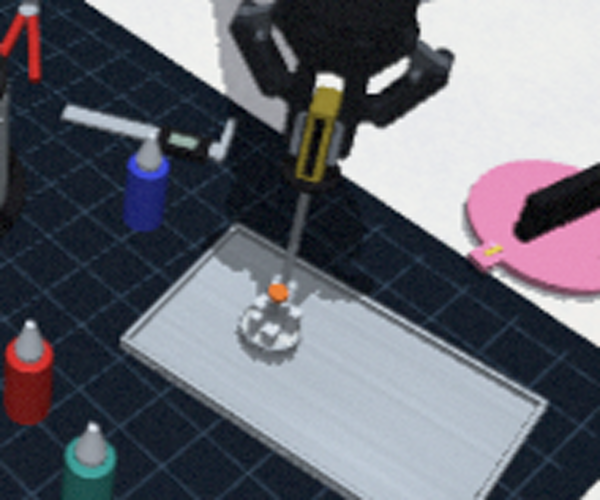

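Call:
jog_arm(targets=[{"ax":0,"ay":0,"az":0,"dx":0,"dy":0,"dz":-4,"jaw":0},{"ax":0,"ay":0,"az":0,"dx":0,"dy":0,"dz":-7,"jaw":0},{"ax":0,"ay":0,"az":0,"dx":0,"dy":0,"dz":-9,"jaw":0},{"ax":0,"ay":0,"az":0,"dx":0,"dy":0,"dz":-11,"jaw":0},{"ax":0,"ay":0,"az":0,"dx":0,"dy":0,"dz":-12.5,"jaw":0},{"ax":0,"ay":0,"az":0,"dx":0,"dy":0,"dz":-14,"jaw":0},{"ax":0,"ay":0,"az":0,"dx":0,"dy":0,"dz":-15.5,"jaw":0},{"ax":0,"ay":0,"az":0,"dx":0,"dy":0,"dz":-17,"jaw":0},{"ax":0,"ay":0,"az":0,"dx":0,"dy":0,"dz":-17,"jaw":0},{"ax":0,"ay":0,"az":0,"dx":0,"dy":0,"dz":-17,"jaw":0}])

```text
t: 26.05
eef_pos: [0.4464, 0.2738, 0.167]
eef_rot: [12.5, 90.0, -141.5]
wrist_force: [0.2, 0.1, -0.9]
gripper_width: 0.0157
```

Seat is now 6 mm below the knob; withdraw backwards along −fork direction (26 mm), then rise.

Call:
jog_arm(targets=[{"ax":0,"ay":0,"az":0,"dx":-3,"dy":-1.5,"dz":0,"jaw":0},{"ax":0,"ay":0,"az":0,"dx":-7,"dy":-3.4,"dz":0,"jaw":0},{"ax":0,"ay":0,"az":0,"dx":-12,"dy":-5.9,"dz":0,"jaw":0},{"ax":0,"ay":0,"az":0,"dx":-17,"dy":-8.3,"dz":0,"jaw":0},{"ax":0,"ay":0,"az":0,"dx":-22,"dy":-10.7,"dz":0,"jaw":0},{"ax":0,"ay":0,"az":0,"dx":-26,"dy":-12.7,"dz":0,"jaw":0},{"ax":0,"ay":0,"az":0,"dx":-26,"dy":-12.7,"dz":0,"jaw":0},{"ax":0,"ay":0,"az":0,"dx":-26,"dy":-12.7,"dz":25,"jaw":0},{"ax":0,"ay":0,"az":0,"dx":-26,"dy":-12.7,"dz":65,"jaw":0},{"ax":0,"ay":0,"az":0,"dx":-26,"dy":-12.7,"dz":110,"jaw":0},{"ax":0,"ay":0,"az":0,"dx":-26,"dy":-12.7,"dz":150,"jaw":0},{"ax":0,"ay":0,"az":0,"dx":-26,"dy":-12.7,"dz":155,"jaw":0}])

```text
t: 27.25
eef_pos: [0.4224, 0.263, 0.3272]
eef_rot: [178.7, 89.4, 24.7]
wrist_force: [0.5, 1.5, -0.6]
gripper_width: 0.0155
```

Run:
```python
from h import *
ty()
I=[shot('top')[0].astype(float) for k in range(3)]; p=np.mean(I,0); print('canister',knobs(p),'tray',knobs(p,(.3,.6,.15,.5),.05))
print([(np.round(cw('top',r['xyz']),3).tolist(),round(r['conf'],2)) for r in nets.mark_of('top','carrier1_knob')])
shot('scene');print([(np.round(cw('scene',r['xyz']),3).tolist(),round(r['conf'],2)) for r in nets.mark_of('scene','carrier1_knob')])
```

```text
tool y ang -64.0 tool x [ 0.009  0.004 -1.   ] j [   0.5   10.3  -40.6  104.3    7.4   67.4 -106.4]
t 27.25 p [0.4224 0.263  0.3272] r [178.68  89.45  24.68] F [ 0.5  1.5 -0.6] w 0.0155
canister [(np.int32(18), array([268.55, 205.95]), array([0.5138, 0.0017, 0.054 ]))] tray [(np.int32(21), array([172.56, 224.06]), array([0.4585, 0.2789, 0.05  ]))]
[([0.512, 0.003, 0.049], 0.47), ([0.549, -0.005, -0.001], 0.3)]
[([0.702, -0.408, -0.004], 0.18)]
```

Call:
jog_arm(targets=[{"ax":0,"ay":0,"az":0.08,"dx":4,"dy":-13,"dz":0,"jaw":0},{"ax":0,"ay":0,"az":0.18,"dx":11,"dy":-38,"dz":0,"jaw":0},{"ax":0,"ay":0,"az":0.28,"dx":21,"dy":-70,"dz":0,"jaw":0},{"ax":0,"ay":0,"az":0.38,"dx":32,"dy":-107,"dz":0,"jaw":0},{"ax":0,"ay":0,"az":0.48,"dx":43,"dy":-145,"dz":0,"jaw":0},{"ax":0,"ay":0,"az":0.58,"dx":54,"dy":-182,"dz":0,"jaw":0},{"ax":0,"ay":0,"az":0.68,"dx":65,"dy":-220,"dz":0,"jaw":0},{"ax":0,"ay":0,"az":0.78,"dx":76,"dy":-255,"dz":0,"jaw":0},{"ax":0,"ay":0,"az":0.88,"dx":83,"dy":-280,"dz":0,"jaw":0},{"ax":0,"ay":0,"az":0.98,"dx":88,"dy":-296,"dz":0,"jaw":0},{"ax":0,"ay":0,"az":1.023,"dx":88,"dy":-296,"dz":0,"jaw":0},{"ax":0,"ay":0,"az":1.023,"dx":88,"dy":-296,"dz":0,"jaw":0}])

```text
t: 28.75
eef_pos: [0.5078, -0.0354, 0.3204]
eef_rot: [-103.4, 89.8, 161.1]
wrist_force: [-0.0, -0.7, -1.8]
gripper_width: 0.0151
```

Run:
```python
from h import *
ty()
```

```text
tool y ang -5.45 tool x [-0.003  0.001 -1.   ] j [ 30.2  11.5 -34.1 103.3   6.9  67.5 -11.5]
t 28.75 p [ 0.5078 -0.0354  0.3204] r [-103.41   89.82  161.14] F [-0.  -0.7 -1.8] w 0.0151
```

Call:
jog_arm(targets=[{"ax":0,"ay":0,"az":0,"dx":2,"dy":2,"dz":0,"jaw":0},{"ax":0,"ay":0,"az":0,"dx":2,"dy":2,"dz":-15,"jaw":0},{"ax":0,"ay":0,"az":0,"dx":2,"dy":2,"dz":-40,"jaw":0},{"ax":0,"ay":0,"az":0,"dx":2,"dy":2,"dz":-65,"jaw":0},{"ax":0,"ay":0,"az":0,"dx":2,"dy":2,"dz":-90,"jaw":0},{"ax":0,"ay":0,"az":0,"dx":2,"dy":2,"dz":-108,"jaw":0},{"ax":0,"ay":0,"az":0,"dx":2,"dy":2,"dz":-117,"jaw":0},{"ax":0,"ay":0,"az":0,"dx":2,"dy":2,"dz":-117,"jaw":0},{"ax":0,"ay":0,"az":0,"dx":2,"dy":2,"dz":-117,"jaw":0}])

```text
t: 29.65
eef_pos: [0.5109, -0.0324, 0.2057]
eef_rot: [100.8, 89.9, 5.4]
wrist_force: [-0.2, 0.3, -1.9]
gripper_width: 0.0154
```

Run:
```python
from h import *
ty()
```

```text
tool y ang -5.37 tool x [ 0.001  0.    -1.   ] j [ 27.4  18.9 -32.7 110.8  12.5  53.8 -16.7]
t 29.65 p [ 0.5109 -0.0324  0.2057] r [100.75  89.94   5.38] F [-0.2  0.3 -1.9] w 0.0154
```

Good; lower to z ≈ 0.171.

Call:
jog_arm(targets=[{"ax":0,"ay":0,"az":0,"dx":-0.5,"dy":-0.5,"dz":-10,"jaw":0},{"ax":0,"ay":0,"az":0,"dx":-0.5,"dy":-0.5,"dz":-20,"jaw":0},{"ax":0,"ay":0,"az":0,"dx":-0.5,"dy":-0.5,"dz":-29,"jaw":0},{"ax":0,"ay":0,"az":0,"dx":-0.5,"dy":-0.5,"dz":-34,"jaw":0},{"ax":0,"ay":0,"az":0,"dx":-0.5,"dy":-0.5,"dz":-34.5,"jaw":0},{"ax":0,"ay":0,"az":0,"dx":-0.5,"dy":-0.5,"dz":-34.5,"jaw":0},{"ax":0,"ay":0,"az":0,"dx":-0.5,"dy":-0.5,"dz":-34.5,"jaw":0}])

```text
t: 30.35
eef_pos: [0.5102, -0.0333, 0.1708]
eef_rot: [92.3, 90.0, -3.0]
wrist_force: [-0.8, 0.2, -1.4]
gripper_width: 0.0156
```

Call:
jog_arm(targets=[{"ax":0,"ay":0,"az":0,"dx":0.3,"dy":3,"dz":0,"jaw":0},{"ax":0,"ay":0,"az":0,"dx":0.6,"dy":6,"dz":0,"jaw":0},{"ax":0,"ay":0,"az":0,"dx":0.9,"dy":9,"dz":0,"jaw":0},{"ax":0,"ay":0,"az":0,"dx":1.2,"dy":12,"dz":0,"jaw":0},{"ax":0,"ay":0,"az":0,"dx":1.5,"dy":15,"dz":0,"jaw":0},{"ax":0,"ay":0,"az":0,"dx":1.8,"dy":18,"dz":0,"jaw":0},{"ax":0,"ay":0,"az":0,"dx":2,"dy":21,"dz":0,"jaw":0},{"ax":0,"ay":0,"az":0,"dx":2.2,"dy":22.3,"dz":0,"jaw":0},{"ax":0,"ay":0,"az":0,"dx":2.2,"dy":22.3,"dz":0,"jaw":0},{"ax":0,"ay":0,"az":0,"dx":2.2,"dy":22.3,"dz":0,"jaw":0}])

```text
t: 31.35
eef_pos: [0.5121, -0.011, 0.1705]
eef_rot: [145.4, 90.0, 50.0]
wrist_force: [-0.1, -0.4, -1.4]
gripper_width: 0.0153
```

Call:
jog_arm(targets=[{"ax":0,"ay":0,"az":0,"dx":0,"dy":0,"dz":3,"jaw":0},{"ax":0,"ay":0,"az":0,"dx":0,"dy":0,"dz":7,"jaw":0},{"ax":0,"ay":0,"az":0,"dx":0,"dy":0,"dz":12,"jaw":0},{"ax":0,"ay":0,"az":0,"dx":0,"dy":0,"dz":22,"jaw":0},{"ax":0,"ay":0,"az":0,"dx":0,"dy":0,"dz":37,"jaw":0},{"ax":0,"ay":0,"az":0,"dx":0,"dy":0,"dz":57,"jaw":0},{"ax":0,"ay":0,"az":0,"dx":0,"dy":0,"dz":80,"jaw":0},{"ax":0,"ay":0,"az":0,"dx":0,"dy":0,"dz":103,"jaw":0},{"ax":0,"ay":0,"az":0,"dx":0,"dy":0,"dz":126,"jaw":0},{"ax":0,"ay":0,"az":0,"dx":0,"dy":0,"dz":146,"jaw":0},{"ax":0,"ay":0,"az":0,"dx":0,"dy":0,"dz":158,"jaw":0},{"ax":0,"ay":0,"az":0,"dx":0,"dy":0,"dz":165,"jaw":0}])

```text
t: 32.55
eef_pos: [0.5122, -0.011, 0.3368]
eef_rot: [78.4, 89.9, -17.0]
wrist_force: [-1.2, 0.2, -2.6]
gripper_width: 0.0152
```

Run:
```python
from h import *
ty(); q,_=shot('scene','s13.png')
cv2.imwrite('pics/c13.png',cv2.resize(q[90:240,190:340,::-1],(500,500),interpolation=2))
p,_=shot('top'); print(knobs(p),knobs(p,(.3,.6,.15,.5),.05))
```

```text
tool y ang -5.39 tool x [ 0.001 -0.    -1.   ] j [ 28.1  11.  -34.9 101.7   6.7  69.3 -14. ]
t 32.55 p [ 0.5122 -0.011   0.3368] r [ 78.39  89.91 -16.99] F [-1.2  0.2 -2.6] w 0.0152
[] [(np.int32(20), array([172.56, 224.05]), array([0.4585, 0.2789, 0.05  ]))]
```

View pics/c13.png

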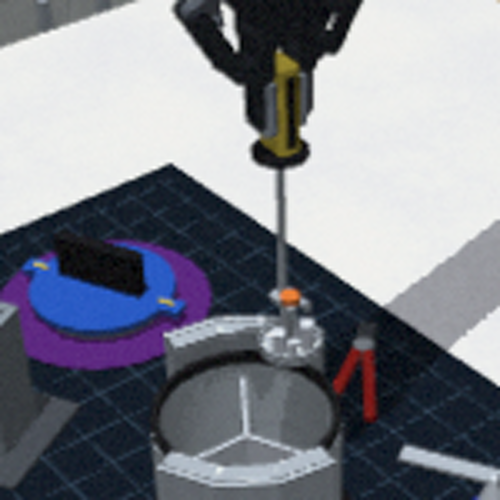

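Call:
jog_arm(targets=[{"ax":0,"ay":0,"az":0,"dx":-2,"dy":11,"dz":0,"jaw":0},{"ax":0,"ay":0,"az":0,"dx":-6,"dy":33,"dz":0,"jaw":0},{"ax":0,"ay":0,"az":0,"dx":-13,"dy":67,"dz":0,"jaw":0},{"ax":0,"ay":0,"az":0,"dx":-20,"dy":104,"dz":0,"jaw":0},{"ax":0,"ay":0,"az":0,"dx":-27,"dy":145,"dz":0,"jaw":0},{"ax":0,"ay":0,"az":0,"dx":-35,"dy":186,"dz":0,"jaw":0},{"ax":0,"ay":0,"az":0,"dx":-43,"dy":227,"dz":0,"jaw":0},{"ax":0,"ay":0,"az":0,"dx":-50,"dy":268,"dz":0,"jaw":0},{"ax":0,"ay":0,"az":0,"dx":-57,"dy":306,"dz":0,"jaw":0},{"ax":0,"ay":0,"az":0,"dx":-64,"dy":339,"dz":0,"jaw":0},{"ax":0,"ay":0,"az":0,"dx":-68,"dy":361,"dz":0,"jaw":0},{"ax":0,"ay":0,"az":0,"dx":-70,"dy":373,"dz":0,"jaw":0}])

```text
t: 33.85
eef_pos: [0.4397, 0.3645, 0.3344]
eef_rot: [-89.4, 89.8, 175.5]
wrist_force: [-0.6, 0.1, -2.9]
gripper_width: 0.0157
```

Call:
jog_arm(targets=[{"ax":0,"ay":0,"az":0,"dx":0,"dy":0,"dz":0,"jaw":0},{"ax":0,"ay":0,"az":0,"dx":0,"dy":0,"dz":-10,"jaw":0},{"ax":0,"ay":0,"az":0,"dx":0,"dy":0,"dz":-28,"jaw":0},{"ax":0,"ay":0,"az":0,"dx":0,"dy":0,"dz":-50,"jaw":0},{"ax":0,"ay":0,"az":0,"dx":0,"dy":0,"dz":-75,"jaw":0},{"ax":0,"ay":0,"az":0,"dx":0,"dy":0,"dz":-100,"jaw":0},{"ax":0,"ay":0,"az":0,"dx":0,"dy":0,"dz":-122,"jaw":0},{"ax":0,"ay":0,"az":0,"dx":0,"dy":0,"dz":-138,"jaw":0},{"ax":0,"ay":0,"az":0,"dx":0,"dy":0,"dz":-147,"jaw":0},{"ax":0,"ay":0,"az":0,"dx":0,"dy":0,"dz":-151,"jaw":0},{"ax":0,"ay":0,"az":0,"dx":0,"dy":0,"dz":-151,"jaw":0},{"ax":0,"ay":0,"az":0,"dx":0,"dy":0,"dz":-151,"jaw":0}])

```text
t: 35.05
eef_pos: [0.4425, 0.3623, 0.1854]
eef_rot: [130.1, 89.9, 34.7]
wrist_force: [0.3, -0.4, -1.6]
gripper_width: 0.0152
```

Call:
jog_arm(targets=[{"ax":0,"ay":0,"az":0,"dx":0,"dy":0,"dz":-4,"jaw":0},{"ax":0,"ay":0,"az":0,"dx":0,"dy":0,"dz":-7,"jaw":0},{"ax":0,"ay":0,"az":0,"dx":0,"dy":0,"dz":-10,"jaw":0},{"ax":0,"ay":0,"az":0,"dx":0,"dy":0,"dz":-12,"jaw":0},{"ax":0,"ay":0,"az":0,"dx":0,"dy":0,"dz":-13.5,"jaw":0},{"ax":0,"ay":0,"az":0,"dx":0,"dy":0,"dz":-15,"jaw":0},{"ax":0,"ay":0,"az":0,"dx":0,"dy":0,"dz":-16.5,"jaw":0},{"ax":0,"ay":0,"az":0,"dx":0,"dy":0,"dz":-18,"jaw":0},{"ax":0,"ay":0,"az":0,"dx":0,"dy":0,"dz":-18,"jaw":0},{"ax":0,"ay":0,"az":0,"dx":0,"dy":0,"dz":-18,"jaw":0}])

```text
t: 36.05
eef_pos: [0.4421, 0.3619, 0.1665]
eef_rot: [-35.6, 90.0, -130.9]
wrist_force: [0.2, 0.1, -1.0]
gripper_width: 0.015
```

Run:
```python
from h import *
ty(); q,_=shot('scene','s14.png')
cv2.imwrite('pics/c14.png',cv2.resize(q[190:370,290:490,::-1],(600,540),interpolation=2))
```

```text
tool y ang -5.39 tool x [-0. -0. -1.] j [-11.6  30.1 -40.6 104.3  23.7  54.3 -67.9]
t 36.05 p [0.4421 0.3619 0.1665] r [ -35.55   90.   -130.94] F [ 0.2  0.1 -1. ] w 0.015
```

View pics/c14.png

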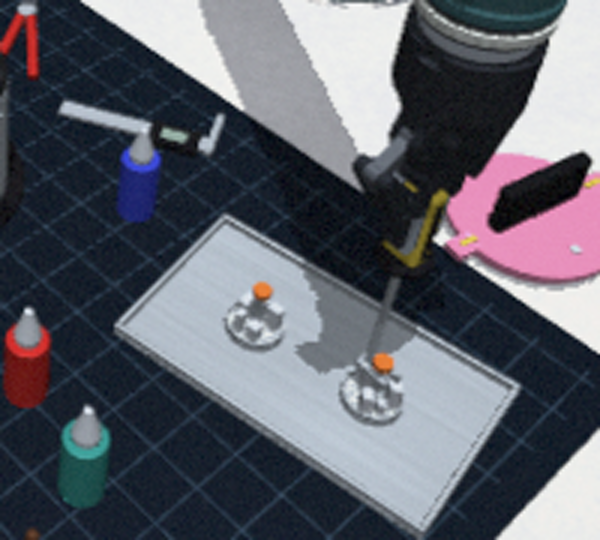

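Both carriers stand in the tray (knobs at (262,290) and (383,362)). Withdraw the fork backwards and rise.

Call:
jog_arm(targets=[{"ax":0,"ay":0,"az":0,"dx":-0.3,"dy":-3,"dz":0,"jaw":0},{"ax":0,"ay":0,"az":0,"dx":-0.7,"dy":-7,"dz":0,"jaw":0},{"ax":0,"ay":0,"az":0,"dx":-1.2,"dy":-12,"dz":0,"jaw":0},{"ax":0,"ay":0,"az":0,"dx":-1.7,"dy":-18,"dz":0,"jaw":0},{"ax":0,"ay":0,"az":0,"dx":-2.3,"dy":-24,"dz":0,"jaw":0},{"ax":0,"ay":0,"az":0,"dx":-2.7,"dy":-28,"dz":0,"jaw":0},{"ax":0,"ay":0,"az":0,"dx":-2.7,"dy":-28,"dz":0,"jaw":0},{"ax":0,"ay":0,"az":0,"dx":-2.7,"dy":-28,"dz":25,"jaw":0},{"ax":0,"ay":0,"az":0,"dx":-2.7,"dy":-28,"dz":65,"jaw":0},{"ax":0,"ay":0,"az":0,"dx":-2.7,"dy":-28,"dz":110,"jaw":0},{"ax":0,"ay":0,"az":0,"dx":-2.7,"dy":-28,"dz":150,"jaw":0},{"ax":0,"ay":0,"az":0,"dx":-2.7,"dy":-28,"dz":155,"jaw":0}])

```text
t: 37.3
eef_pos: [0.4408, 0.3363, 0.327]
eef_rot: [129.8, 89.5, 34.4]
wrist_force: [0.4, 0.1, -2.5]
gripper_width: 0.0154
```

Run:
```python
from h import *
ty()
I=[shot('top','t15.png')[0].astype(float) for k in range(3)]; p=np.mean(I,0); print('canister',knobs(p),'tray',knobs(p,(.3,.6,.15,.5),.05))
for n in ('cover_grip','holster_home'): print(n,[(np.round(cw('top',r['xyz']),3).tolist(),round(r['conf'],2)) for r in nets.mark_of('top',n)])
```

```text
tool y ang -5.37 tool x [ 0.008  0.005 -1.   ] j [ -3.7  18.6 -46.   97.   14.3  69.9 -58.5]
t 37.3 p [0.4408 0.3363 0.327 ] r [129.75  89.45  34.39] F [ 0.4  0.1 -2.5] w 0.0154
canister [] tray [(np.int32(17), array([116.56, 222.51]), array([0.4611, 0.4421, 0.05  ])), (np.int32(21), array([172.56, 224.06]), array([0.4585, 0.2789, 0.05  ])), (np.int32(14), array([140.16, 229.05]), array([0.4429, 0.3725, 0.05  ]))]
cover_grip [([0.472, -0.321, 0.05], 0.63)]
holster_home [([0.63, -0.229, 0.155], 0.94)]
```

Call:
jog_arm(targets=[{"ax":0,"ay":0,"az":-0.05,"dx":7,"dy":-20,"dz":0,"jaw":0},{"ax":0,"ay":0,"az":-0.14,"dx":20,"dy":-60,"dz":0,"jaw":0},{"ax":0,"ay":0,"az":-0.23,"dx":34,"dy":-102,"dz":0,"jaw":0},{"ax":0,"ay":0,"az":-0.32,"dx":48,"dy":-144,"dz":0,"jaw":0},{"ax":0,"ay":0,"az":-0.41,"dx":62,"dy":-186,"dz":0,"jaw":0},{"ax":0,"ay":0,"az":-0.5,"dx":76,"dy":-228,"dz":0,"jaw":0},{"ax":0,"ay":0,"az":-0.59,"dx":91,"dy":-270,"dz":0,"jaw":0},{"ax":0,"ay":0,"az":-0.68,"dx":105,"dy":-312,"dz":0,"jaw":0},{"ax":0,"ay":0,"az":-0.77,"dx":119,"dy":-354,"dz":0,"jaw":0},{"ax":0,"ay":0,"az":-0.86,"dx":133,"dy":-396,"dz":0,"jaw":0},{"ax":0,"ay":0,"az":-0.95,"dx":147,"dy":-438,"dz":0,"jaw":0},{"ax":0,"ay":0,"az":-1.023,"dx":158,"dy":-470,"dz":0,"jaw":0}])

```text
t: 38.75
eef_pos: [0.5969, -0.1395, 0.3191]
eef_rot: [-21.7, 89.8, -176.0]
wrist_force: [-0.0, 0.4, -1.3]
gripper_width: 0.0155
```

Call:
jog_arm(targets=[{"ax":0,"ay":0,"az":0,"dx":10,"dy":-30,"dz":0,"jaw":0},{"ax":0,"ay":0,"az":0,"dx":20,"dy":-60,"dz":0,"jaw":0},{"ax":0,"ay":0,"az":0,"dx":28,"dy":-83,"dz":0,"jaw":0},{"ax":0,"ay":0,"az":0,"dx":33,"dy":-97,"dz":0,"jaw":0},{"ax":0,"ay":0,"az":0,"dx":33,"dy":-97,"dz":0,"jaw":0},{"ax":0,"ay":0,"az":0,"dx":33,"dy":-97,"dz":0,"jaw":0},{"ax":0,"ay":0,"az":0,"dx":33,"dy":-97,"dz":0,"jaw":0}])

```text
t: 39.45
eef_pos: [0.6304, -0.2308, 0.3214]
eef_rot: [-98.2, 89.9, 108.0]
wrist_force: [-0.2, 0.5, -0.9]
gripper_width: 0.0153
```

Run:
```python
from h import *
ty()
D=[shot('scene')[1] for k in range(4)]; d=np.median(D,0); P=cloud('scene',d); T=np.array(observe()['eef_pos'])
e=np.array([np.cos(np.radians(26)),np.sin(np.radians(26))]); n=np.array([-e[1],e[0]]); w=P[...,:2]-T[:2]; s=w@e*1e3;t=w@n*1e3;z=P[...,2]-T[2]
m=(s>4)&(s<32)&(abs(t)<16)&(z>-.145)&(z<-.12); print(m.sum(),np.round([s[m].max(),t[m].min(),t[m].max(),np.median(z[m])],4))
m=(abs(s-2)<9)&(abs(t-2)<9)&(z>-.12)&(z<-.03)
for lo in (-.12,-.09,-.06): k=m&(z>lo)&(z<lo+.03); print(lo,k.sum(),np.round([np.median(s[k]),np.median(t[k])],1))
```

```text
tool y ang -63.86 tool x [-0.     0.001 -1.   ] j [ 31.4  26.9 -20.6  81.5   9.5  73.4 -53.7]
t 39.45 p [ 0.6304 -0.2308  0.3214] r [-98.15  89.93 107.99] F [-0.2  0.5 -0.9] w 0.0153
45 [25.3665 -7.2363  9.7756 -0.1314]
-0.12 27 [3.5 3.3]
-0.09 26 [3.  2.9]
-0.06 28 [3.6 2.9]
```

Call:
jog_arm(targets=[{"ax":0,"ay":0,"az":-0.002,"dx":1.6,"dy":-1.2,"dz":-10,"jaw":0},{"ax":0,"ay":0,"az":-0.002,"dx":1.6,"dy":-1.2,"dz":-30,"jaw":0},{"ax":0,"ay":0,"az":-0.002,"dx":1.6,"dy":-1.2,"dz":-48,"jaw":0},{"ax":0,"ay":0,"az":-0.002,"dx":1.6,"dy":-1.2,"dz":-55,"jaw":0},{"ax":0,"ay":0,"az":-0.002,"dx":1.6,"dy":-1.2,"dz":-55,"jaw":0},{"ax":0,"ay":0,"az":-0.002,"dx":1.6,"dy":-1.2,"dz":-55,"jaw":0}])

```text
t: 40.25
eef_pos: [0.6324, -0.2343, 0.2671]
eef_rot: [139.8, 90.0, -14.3]
wrist_force: [0.2, -0.2, -1.2]
gripper_width: 0.015
```

Run:
```python
from h import *
ty()
```

```text
tool y ang -64.12 tool x [ 0.001 -0.    -1.   ] j [ 31.3  29.2 -20.1  84.9  10.5  67.6 -54.5]
t 40.25 p [ 0.6324 -0.2343  0.2671] r [139.82  89.95 -14.3 ] F [ 0.2 -0.2 -1.2] w 0.015
```

Call:
jog_arm(targets=[{"ax":0,"ay":0,"az":0,"dx":0,"dy":2,"dz":0,"jaw":0},{"ax":0,"ay":0,"az":0,"dx":0,"dy":2,"dz":-8,"jaw":0},{"ax":0,"ay":0,"az":0,"dx":0,"dy":2,"dz":-18,"jaw":0},{"ax":0,"ay":0,"az":0,"dx":0,"dy":2,"dz":-30,"jaw":0},{"ax":0,"ay":0,"az":0,"dx":0,"dy":2,"dz":-42,"jaw":0},{"ax":0,"ay":0,"az":0,"dx":0,"dy":2,"dz":-50,"jaw":0},{"ax":0,"ay":0,"az":0,"dx":0,"dy":2,"dz":-50,"jaw":0}])

```text
t: 40.95
eef_pos: [0.631, -0.2321, 0.2143]
eef_rot: [-45.1, 89.8, 160.8]
wrist_force: [0.4, 0.7, -0.7]
gripper_width: 0.0155
```

Inside without contact. Down to just above the home height.

Call:
jog_arm(targets=[{"ax":0,"ay":0,"az":0,"dx":0.7,"dy":0,"dz":-15,"jaw":0},{"ax":0,"ay":0,"az":0,"dx":0.7,"dy":0,"dz":-32,"jaw":0},{"ax":0,"ay":0,"az":0,"dx":0.7,"dy":0,"dz":-50,"jaw":0},{"ax":0,"ay":0,"az":0,"dx":0.7,"dy":0,"dz":-62,"jaw":0},{"ax":0,"ay":0,"az":0,"dx":0.7,"dy":0,"dz":-69,"jaw":0},{"ax":0,"ay":0,"az":0,"dx":0.7,"dy":0,"dz":-71,"jaw":0},{"ax":0,"ay":0,"az":0,"dx":0.7,"dy":0,"dz":-71,"jaw":0},{"ax":0,"ay":0,"az":0,"dx":0.7,"dy":0,"dz":-71,"jaw":0}])

```text
t: 41.75
eef_pos: [0.6332, -0.2324, 0.1464]
eef_rot: [133.3, 89.9, -20.8]
wrist_force: [-0.2, 0.8, -1.5]
gripper_width: 0.0152
```

Call:
jog_arm(targets=[{"ax":0,"ay":0,"az":0,"dx":-0.5,"dy":0,"dz":-2,"jaw":0},{"ax":0,"ay":0,"az":0,"dx":-0.5,"dy":0,"dz":-4,"jaw":0},{"ax":0,"ay":0,"az":0,"dx":-0.5,"dy":0,"dz":-5,"jaw":0},{"ax":0,"ay":0,"az":0,"dx":-0.5,"dy":0,"dz":-5,"jaw":0},{"ax":0,"ay":0,"az":0,"dx":-0.5,"dy":0,"dz":-5,"jaw":0}])

```text
t: 42.25
eef_pos: [0.6322, -0.2324, 0.141]
eef_rot: [80.1, 90.0, -74.0]
wrist_force: [-1.4, -0.3, 1.8]
gripper_width: 0.0152
```

Call:
jog_arm(targets=[{"ax":0,"ay":0,"az":0,"dx":0,"dy":0,"dz":0,"jaw":0.2},{"ax":0,"ay":0,"az":0,"dx":0,"dy":0,"dz":0,"jaw":0.5},{"ax":0,"ay":0,"az":0,"dx":0,"dy":0,"dz":0,"jaw":0.5},{"ax":0,"ay":0,"az":0,"dx":0,"dy":0,"dz":0,"jaw":0.5},{"ax":0,"ay":0,"az":0,"dx":0,"dy":0,"dz":15,"jaw":0.5},{"ax":0,"ay":0,"az":0,"dx":0,"dy":0,"dz":40,"jaw":0.5},{"ax":0,"ay":0,"az":0,"dx":0,"dy":0,"dz":80,"jaw":0.5},{"ax":0,"ay":0,"az":0,"dx":0,"dy":0,"dz":125,"jaw":0.5},{"ax":0,"ay":0,"az":0,"dx":0,"dy":0,"dz":160,"jaw":0.5},{"ax":0,"ay":0,"az":0,"dx":0,"dy":0,"dz":160,"jaw":0.5}])

```text
t: 43.25
eef_pos: [0.6351, -0.2327, 0.3087]
eef_rot: [135.6, 89.3, -18.5]
wrist_force: [-0.4, -1.0, -0.2]
gripper_width: 0.0427
```

Call:
jog_arm(targets=[{"ax":0,"ay":0,"az":0,"dx":-40,"dy":-20,"dz":0,"jaw":0.5},{"ax":0,"ay":0,"az":0,"dx":-80,"dy":-60,"dz":0,"jaw":0.5},{"ax":0,"ay":0,"az":0,"dx":-110,"dy":-100,"dz":0,"jaw":0.5},{"ax":0,"ay":0,"az":0,"dx":-140,"dy":-140,"dz":0,"jaw":0.5},{"ax":0,"ay":0,"az":0,"dx":-170,"dy":-180,"dz":0,"jaw":0.5},{"ax":0,"ay":0,"az":0,"dx":-200,"dy":-220,"dz":0,"jaw":0.5},{"ax":0,"ay":0,"az":0,"dx":-240,"dy":-250,"dz":0,"jaw":0.5},{"ax":0,"ay":0,"az":0,"dx":-280,"dy":-280,"dz":0,"jaw":0.5},{"ax":0,"ay":0,"az":0,"dx":-320,"dy":-310,"dz":0,"jaw":0.5},{"ax":0,"ay":0,"az":0,"dx":-340,"dy":-340,"dz":0,"jaw":0.5},{"ax":0,"ay":0,"az":0,"dx":-340,"dy":-340,"dz":0,"jaw":0.5}])

```text
t: 44.35
eef_pos: [0.2849, -0.5775, 0.3005]
eef_rot: [14.6, 89.8, -140.1]
wrist_force: [0.8, 0.1, 0.7]
gripper_width: 0.043
```

Run:
```python
from h import *
ty()
for c in ('top','scene'):
    p,d=shot(c,c+'_end.png')
    if c=='top': print('can',knobs(p),'tray',knobs(p,(.3,.6,.15,.5),.05))
    P=cloud(c,d); m=(np.hypot(P[...,0]-.632,P[...,1]+.232)<.03)&(P[...,2]>.165); print(c,'handle',m.sum(),np.round(P[m].mean(0),4),np.round(np.percentile(P[m][:,2],95),4))
    for n in ('cover_grip','picker_grip','carrier1_knob','paint_red','paint_navy','paint_teal','pliers','tape','caliper'): print(c,n,[(np.round(cw(c,r['xyz']),3).tolist(),round(r['conf'],2)) for r in nets.mark_of(c,n)][:3])
a,b=[cv2.imread(f'pics/{c}_end.png') for c in('scene','top')]
cv2.imwrite('pics/c_end.png',np.vstack([cv2.resize(a[120:370,100:500],(480,300)),cv2.resize(b[100:280,100:440],(480,254))]))
```

```text
tool y ang -64.75 tool x [-0.003 -0.003 -1.   ] j [ 69.2  23.7 -11.7  87.8   5.3  69.   -8.2]
t 44.35 p [ 0.2849 -0.5775  0.3005] r [  14.62   89.76 -140.14] F [0.8 0.1 0.7] w 0.043
can [] tray [(np.int32(18), array([172.55, 224.05]), array([0.4585, 0.279 , 0.05  ])), (np.int32(19), array([139.63, 228.89]), array([0.4434, 0.374 , 0.05  ]))]
top handle 78 [ 0.6302 -0.2299  0.1837] 0.1903
top cover_grip [([0.448, -0.283, 0.051], 0.67), ([0.207, 0.356, 0.048], 0.63)]
top picker_grip [([0.759, -0.205, 0.148], 0.77), ([0.627, -0.231, 0.155], 0.67)]
top carrier1_knob [([0.442, 0.376, 0.048], 0.48)]
top paint_red [([0.629, 0.206, -0.001], 0.53)]
top paint_navy [([0.441, 0.137, 0.006], 0.6)]
top paint_teal [([0.648, 0.29, -0.004], 0.56)]
top pliers [([0.366, -0.093, 0.003], 0.6)]
top tape [([0.7, -0.408, -0.002], 0.61)]
top caliper [([0.372, 0.068, 0.002], 0.9)]
scene handle 105 [ 0.6355 -0.2261  0.1786] 0.1873
scene cover_grip [([0.206, 0.355, 0.048], 0.89), ([0.443, -0.29, 0.046], 0.62)]
scene picker_grip [([0.632, -0.23, 0.152], 0.75), ([0.769, -0.205, 0.148], 0.57)]
scene carrier1_knob [([0.445, 0.378, 0.044], 0.69), ([0.552, -0.001, -0.002], 0.24)]
scene paint_red [([0.627, 0.202, -0.003], 0.97)]
scene paint_navy [([0.437, 0.137, -0.001], 0.8)]
scene paint_teal [([0.647, 0.29, -0.006], 0.72)]
scene pliers [([0.364, -0.09, -0.0], 0.76)]
scene tape [([0.701, -0.409, -0.004], 0.79), ([0.648, 0.294, -0.002], 0.21)]
scene caliper [([0.373, 0.068, -0.002], 0.61)]
```

View pics/c_end.png

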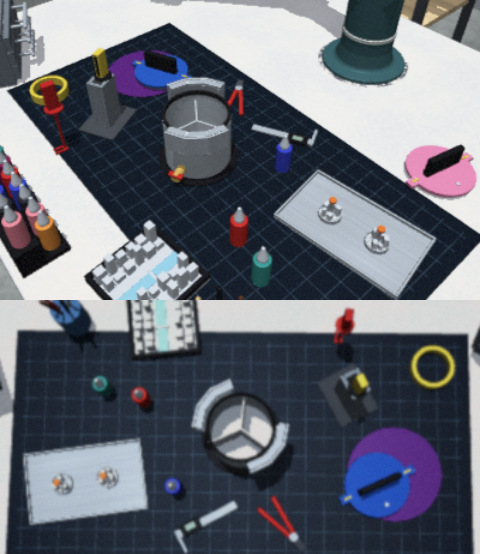

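Run:
```python
from h import *
for c in ('top','scene'):
    p,d=shot(c); p=p.astype(int); P=cloud(c,d); x,y,z=P[...,0],P[...,1],P[...,2]; near=np.hypot(x-.445,y+.287)<.09
    def rect(m,name):
        q=P[m]; r=cv2.minAreaRect((q[:,:2]*1000).astype(np.float32)); print(c,name,len(q),np.round(r[0],1),np.round(r[1],1),round(r[2],1),'z',np.round(np.percentile(q[:,2],[5,50,95]),4))
    rect(near&(z>.055)&(p.max(-1)<90),'bar'); rect(near&(z>.015)&(z<.04)&(p[...,2]>p[...,0]+60)&(p[...,2]>100)&(p[...,1]>p[...,0]+15),'blue')
    m=(z<.02)&(np.hypot(x-.473,y+.325)<.13)&(p[...,0]-p[...,1]>40)&(p[...,2]-p[...,1]>40); q=P[m][:,:2]
    c0=np.array([.473,-.325]); a=np.degrees(np.arctan2(*(q-c0).T[::-1])); r=np.hypot(*(q-c0).T); print([ (k,round(np.percentile(r[(a>=k)&(a<k+30)],98)*1e3,1)) for k in range(-180,180,30) if ((a>=k)&(a<k+30)).sum()>20])
ty()
```

```text
top bar 137 [ 447.8 -285.7] [12.6 87.7] 24.6 z [0.0619 0.0664 0.0715]
top blue 1475 [ 448.1 -284.8] [132.8 133. ] 66.0 z [0.0167 0.0211 0.026 ]
[(-180, np.float64(96.9)), (-150, np.float64(96.0)), (-120, np.float64(96.0)), (-90, np.float64(96.2)), (-60, np.float64(95.0)), (-30, np.float64(93.8)), (0, np.float64(95.1)), (30, np.float64(95.2)), (60, np.float64(95.3))]
scene bar 150 [ 452.5 -283.7] [18.4 90.7] 24.2 z [0.0558 0.0637 0.0677]
scene blue 607 [ 451.8 -281.3] [129.6 132.3] 67.0 z [0.0174 0.0204 0.0227]
[(-120, np.float64(96.9)), (-90, np.float64(98.7)), (-60, np.float64(96.9)), (-30, np.float64(79.0)), (0, np.float64(97.3)), (30, np.float64(99.1)), (60, np.float64(99.3))]
tool y ang -64.12 tool x [-0. -0. -1.] j [ 68.8  23.6 -12.1  87.9   5.2  69.   -8.3]
t 45.45 p [ 0.2921 -0.5723  0.3005] r [   5.43   90.   -148.7 ] F [0.5 0.2 0.2] w 0.0427
```

Call:
jog_arm(targets=[{"ax":0,"ay":0,"az":0.14,"dx":20,"dy":38,"dz":0,"jaw":0.5},{"ax":0,"ay":0,"az":0.28,"dx":40,"dy":75,"dz":0,"jaw":0.5},{"ax":0,"ay":0,"az":0.42,"dx":60,"dy":112,"dz":0,"jaw":0.5},{"ax":0,"ay":0,"az":0.56,"dx":80,"dy":149,"dz":0,"jaw":0.5},{"ax":0,"ay":0,"az":0.7,"dx":100,"dy":186,"dz":0,"jaw":0.5},{"ax":0,"ay":0,"az":0.84,"dx":120,"dy":223,"dz":0,"jaw":0.5},{"ax":0,"ay":0,"az":0.98,"dx":140,"dy":260,"dz":0,"jaw":0.5},{"ax":0,"ay":0,"az":1.12,"dx":156,"dy":287,"dz":0,"jaw":0.5},{"ax":0,"ay":0,"az":1.26,"dx":156,"dy":287,"dz":-30,"jaw":0.5},{"ax":0,"ay":0,"az":1.4,"dx":156,"dy":287,"dz":-60,"jaw":0.5},{"ax":0,"ay":0,"az":1.548,"dx":156,"dy":287,"dz":-90,"jaw":0.5},{"ax":0,"ay":0,"az":1.548,"dx":156,"dy":287,"dz":-100,"jaw":0.5}])

```text
t: 46.65
eef_pos: [0.4466, -0.2845, 0.1979]
eef_rot: [-153.2, 89.7, 141.4]
wrist_force: [-0.6, 0.1, -0.4]
gripper_width: 0.043
```

Call:
jog_arm(targets=[{"ax":0,"ay":0,"az":0,"dx":0,"dy":0,"dz":0,"jaw":0.5},{"ax":0,"ay":0,"az":0,"dx":0,"dy":0,"dz":0,"jaw":0.5},{"ax":0,"ay":0,"az":0,"dx":0,"dy":0,"dz":0,"jaw":0.5},{"ax":0,"ay":0,"az":0,"dx":0,"dy":0,"dz":0,"jaw":0.5}])

```text
t: 47.05
eef_pos: [0.4489, -0.2857, 0.2019]
eef_rot: [23.5, 89.9, -42.0]
wrist_force: [-1.0, 0.1, -0.8]
gripper_width: 0.0428
```

Run:
```python
from h import *
ty()
```

```text
tool y ang 24.52 tool x [ 0.002 -0.002 -1.   ] j [ 57.   21.6 -34.4 108.3  14.9  54.4  40.3]
t 47.05 p [ 0.4489 -0.2857  0.2019] r [ 23.51  89.86 -41.97] F [-1.   0.1 -0.8] w 0.0428
```

Descend to ~0.031 and close.

Call:
jog_arm(targets=[{"ax":0,"ay":0,"az":0,"dx":-0.5,"dy":0.5,"dz":-35,"jaw":0.5},{"ax":0,"ay":0,"az":0,"dx":-0.5,"dy":0.5,"dz":-75,"jaw":0.5},{"ax":0,"ay":0,"az":0,"dx":-0.5,"dy":0.5,"dz":-110,"jaw":0.5},{"ax":0,"ay":0,"az":0,"dx":-0.5,"dy":0.5,"dz":-140,"jaw":0.5},{"ax":0,"ay":0,"az":0,"dx":-0.5,"dy":0.5,"dz":-160,"jaw":0.5},{"ax":0,"ay":0,"az":0,"dx":-0.5,"dy":0.5,"dz":-170,"jaw":0.5},{"ax":0,"ay":0,"az":0,"dx":-0.5,"dy":0.5,"dz":-170,"jaw":0.5},{"ax":0,"ay":0,"az":0,"dx":-0.5,"dy":0.5,"dz":-170,"jaw":0},{"ax":0,"ay":0,"az":0,"dx":-0.5,"dy":0.5,"dz":-170,"jaw":0},{"ax":0,"ay":0,"az":0,"dx":-0.5,"dy":0.5,"dz":-170,"jaw":0},{"ax":0,"ay":0,"az":0,"dx":-0.5,"dy":0.5,"dz":-170,"jaw":0},{"ax":0,"ay":0,"az":0,"dx":-0.5,"dy":0.5,"dz":-170,"jaw":0}])

```text
t: 48.25
eef_pos: [0.4488, -0.2853, 0.032]
eef_rot: [31.3, 89.8, -34.1]
wrist_force: [-0.2, -0.1, 7.0]
gripper_width: 0.0136
```

Call:
jog_arm(targets=[{"ax":0,"ay":0,"az":0,"dx":0,"dy":0,"dz":6,"jaw":0},{"ax":0,"ay":0,"az":0,"dx":0,"dy":0,"dz":15,"jaw":0},{"ax":0,"ay":0,"az":0,"dx":6,"dy":-10,"dz":18,"jaw":0},{"ax":0,"ay":0,"az":0,"dx":14,"dy":-22,"dz":18,"jaw":0},{"ax":0,"ay":0,"az":0,"dx":21,"dy":-34,"dz":18,"jaw":0},{"ax":0,"ay":0,"az":0,"dx":25,"dy":-40,"dz":18,"jaw":0},{"ax":0,"ay":0,"az":0,"dx":25,"dy":-40,"dz":18,"jaw":0},{"ax":0,"ay":0,"az":0,"dx":25,"dy":-40,"dz":12,"jaw":0},{"ax":0,"ay":0,"az":0,"dx":25,"dy":-40,"dz":6,"jaw":0},{"ax":0,"ay":0,"az":0,"dx":25,"dy":-40,"dz":3,"jaw":0},{"ax":0,"ay":0,"az":0,"dx":25,"dy":-40,"dz":1,"jaw":0},{"ax":0,"ay":0,"az":0,"dx":25,"dy":-40,"dz":1,"jaw":0}])

```text
t: 49.45
eef_pos: [0.4722, -0.3241, 0.0321]
eef_rot: [-118.6, 89.9, 176.0]
wrist_force: [-4.6, 3.0, 5.4]
gripper_width: 0.0131
```

Call:
jog_arm(targets=[{"ax":0,"ay":0,"az":0,"dx":0,"dy":0,"dz":1,"jaw":0},{"ax":0,"ay":0,"az":0,"dx":0,"dy":0,"dz":1,"jaw":0.5},{"ax":0,"ay":0,"az":0,"dx":0,"dy":0,"dz":1,"jaw":0.5},{"ax":0,"ay":0,"az":0,"dx":0,"dy":0,"dz":1,"jaw":0.5},{"ax":0,"ay":0,"az":0,"dx":0,"dy":0,"dz":1,"jaw":0.5},{"ax":0,"ay":0,"az":0,"dx":0,"dy":0,"dz":25,"jaw":0.5},{"ax":0,"ay":0,"az":0,"dx":0,"dy":0,"dz":65,"jaw":0.5},{"ax":0,"ay":0,"az":0,"dx":0,"dy":0,"dz":110,"jaw":0.5},{"ax":0,"ay":0,"az":0,"dx":0,"dy":0,"dz":155,"jaw":0.5},{"ax":0,"ay":0,"az":0,"dx":0,"dy":0,"dz":200,"jaw":0.5},{"ax":0,"ay":0,"az":0,"dx":-30,"dy":-30,"dz":230,"jaw":0.5},{"ax":0,"ay":0,"az":0,"dx":-60,"dy":-60,"dz":230,"jaw":0.5}])

```text
t: 50.65
eef_pos: [0.4154, -0.3854, 0.2667]
eef_rot: [22.7, 89.5, -42.4]
wrist_force: [0.7, -1.6, 0.1]
gripper_width: 0.0432
```

Call:
jog_arm(targets=[{"ax":0,"ay":0,"az":0,"dx":-30,"dy":-40,"dz":0,"jaw":0.5},{"ax":0,"ay":0,"az":0,"dx":-60,"dy":-80,"dz":0,"jaw":0.5},{"ax":0,"ay":0,"az":0,"dx":-90,"dy":-120,"dz":0,"jaw":0.5},{"ax":0,"ay":0,"az":0,"dx":-120,"dy":-160,"dz":0,"jaw":0.5},{"ax":0,"ay":0,"az":0,"dx":-150,"dy":-200,"dz":0,"jaw":0.5},{"ax":0,"ay":0,"az":0,"dx":-150,"dy":-200,"dz":0,"jaw":0.5},{"ax":0,"ay":0,"az":0,"dx":-150,"dy":-200,"dz":0,"jaw":0.5},{"ax":0,"ay":0,"az":0,"dx":-150,"dy":-200,"dz":0,"jaw":0.5}])

```text
t: 51.45
eef_pos: [0.2639, -0.5837, 0.2615]
eef_rot: [110.4, 89.9, 45.1]
wrist_force: [0.4, -0.2, -0.0]
gripper_width: 0.043
```

Run:
```python
from h import *
ty()
for c in ('top','scene'):
    p,d=shot(c,c+'_end2.png'); 
    if c=='top': print('tray',knobs(p,(.3,.6,.15,.5),.05))
    p=p.astype(int);P=cloud(c,d); x,y,z=P[...,0],P[...,1],P[...,2]; near=np.hypot(x-.473,y+.325)<.09
    q=P[near&(z>.055)&(p.max(-1)<90)]; r=cv2.minAreaRect((q[:,:2]*1000).astype(np.float32)); print('bar',np.round(r[0],1),np.round(r[1],1),round(r[2],1),np.round(np.percentile(q[:,2],[5,50,95]),3))
    q=P[near&(z>.015)&(z<.04)&(p[...,2]>p[...,0]+60)&(p[...,1]>p[...,0]+15)]; A=np.c_[q[:,:2],np.ones(len(q))]; print('disc plane',np.round(np.linalg.lstsq(A,q[:,2],rcond=None)[0],3),np.round(np.median(q,0),3))
a,b=[cv2.imread(f'pics/{c}_end2.png') for c in('scene','top')]
cv2.imwrite('pics/c_end2.png',np.vstack([cv2.resize(a[120:370,100:500],(480,300)),cv2.resize(b[100:280,100:440],(480,254))]))
```

```text
tool y ang 24.68 tool x [ 0.001  0.001 -1.   ] j [ 83.   27.5 -28.2  90.   13.8  66.   76.5]
t 51.45 p [ 0.2639 -0.5837  0.2615] r [110.37  89.94  45.05] F [ 0.4 -0.2 -0. ] w 0.043
tray [(np.int32(19), array([172.54, 224.05]), array([0.4585, 0.279 , 0.05  ])), (np.int32(19), array([139.63, 228.9 ]), array([0.4433, 0.374 , 0.05  ]))]
bar [ 471.3 -324.1] [12.4 87.2] 24.8 [0.06  0.066 0.071]
disc plane [-0.002  0.002  0.023] [ 0.471 -0.324  0.021]
bar [ 476.2 -323. ] [16.4 89.8] 23.9 [0.056 0.064 0.068]
disc plane [-0.002 -0.007  0.019] [ 0.494 -0.305  0.02 ]
```

View pics/c_end2.png

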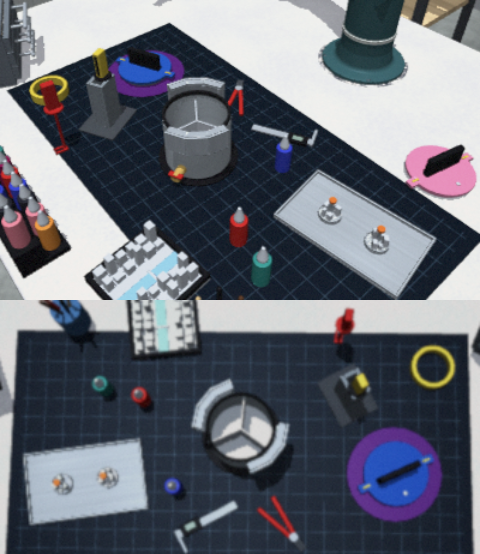

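The cover is flat and centred on the pad, both carriers stand in the tray, the picker hangs in its holster, and the arm is clear. Handing in.

```bash
python3 -c "from h import *; print(sign_off())"
```

```text
the job is handed in; nothing more can be done
None
```

The job is done and was handed in at about t = 51 s of the 210 s allowed; the hand-in reported no verdict.

- **Cover:** I pressed it 6.7 mm (about 8 N), twisted it 90° anticlockwise and laid it on the purple pad. During the carrier work it was knocked about 47 mm off the pad's centre, just inside the 50 mm limit. I regripped it and set it back; the last check put it within about 4 mm of the centre and flat.
- **Carriers:** Two were present and the third well was empty by depth reading. I took both out with the picker only. They stand in the tray at tray y of about −47 and +50 mm, upright in the last picture.
- **Picker:** It is back in its holster with the fork the same way as before. I released it within about 1 mm of the pose it was taken from, and the camera and network readings put it within about 5 mm of home.
- **Bystanders:** The last network readings, taken before the cover was set back, put them within about 6 mm of the start. The final picture shows none tipped or shifted.

The networks were noisy, with some low-confidence false hits and the pink cover and red picker look-alikes. I settled these against the pictures and depth. No final check failed.

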